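# Put the washed clock parts to dry

## Task

Put the washed clock parts to dry: tip every brass clock plate up on its edge against the wooden rail so that it stands leaning on it, its pillars on the side away from the rail. Tip the barrels out of the scoop tray into the well of the dryer and stand the empty tray level on the bench again; once all the barrels are in, shut the dryer's lid and only then press its start button fully down. Leave the jar, the alarm clock and the screwdriver where they are.

Things in the scene. Friction and masses are not known exactly. Their poses are not given: they have to be found in the camera images.
- rail: Leaning rail: a brown wooden board fixed to the bench, 340 mm long (own y), 80 mm high, 12 mm thick, tilted 0.21 rad back from upright. Origin: on the bench, middle of its lower front edge; x is level, square to the board and points through it (to the robot's right); the plates come from -x. Its front face at height h lies at x = 0.213 h.
- plate1_c (a point): Brass clock back plate, 110 (own x) x 80 (own y) x 5 mm, 350 g, with dark pivot holes; four pillars, 10 mm thick and 30 mm long, are riveted under it at x +-37, y +-31 mm. It starts lying on the pillar ends, underside 30 mm above the bench. Point: centre of the 5 mm plate (32.5 mm up); z is square to it and points away from the pillars. Two or three plates are present.
- plate2_c (a point): Another plate, just like plate1 (may be absent). The plates start side by side in front of the rail, their x axis roughly square to it and pointing at it.
- plate3_c (a point): Another plate, just like plate1 (may be absent).
- tray_grip (a point): Scoop tray: steel, 140 (own x) x 84 mm, floor 3 mm, side and rear walls 25 mm high, open front (+x), 150 g. Behind the rear wall an upright grip, 10 mm thick (y), 42 mm long (x), from 2 to 48 mm above the underside. Point: in the grip, 30 mm above the tray's underside and 162 mm behind its front edge; x points to the open front.
- tray_lip (a point): Middle of the tray's open front edge, on its underside; axes as the tray.
- barrel1_c (a point): A brass mainspring barrel: a drum 32 mm in diameter and 20 mm high, 35 g, standing flat in the tray at the start. Point: its centre. Three to six barrels are present.
- barrel2_c (a point): Another barrel, like barrel1 (may be absent).
- barrel3_c (a point): Another barrel, like barrel1 (may be absent).
- barrel4_c (a point): Another barrel, like barrel1 (may be absent).
- barrel5_c (a point): Another barrel, like barrel1 (may be absent).
- barrel6_c (a point): Another barrel, like barrel1 (may be absent).
- dryer: Parts dryer: a grey metal box fixed to the bench, 200 mm (x) by 190 mm (y) by 100 mm high, with an open steel-lined well 170 mm (x) by 160 mm (y), its floor 40 mm and its rim 100 mm above the bench. A control ledge 50 mm deep and 60 mm high runs along its -y side. Origin: on the bench under the middle of the well; z up, x roughly away from the robot.
- lid (a joint): Angle of the dryer's clear plastic lid (200 x 190 mm, 7 mm thick, 250 g), hinged along the top of the dryer's +y wall. 0 is shut, it grows as it opens; it starts wide open, leaning back past upright. Its hinge is stiff: the lid stays where it is left, and about 0.3 N m moves it (up to 0.55 N m with its weight).
- lid_hinge (a point): On the lid's hinge line, at its middle: in the dryer's frame 95 mm towards +y and 100 mm up. The lid turns about the dryer's x axis.
- lid_edge (a point): Middle of the lid's free edge, 190 mm from the hinge. A low black grip bar, 80 mm long, 14 mm wide and rising 16 mm above the lid's outer face, lies 12 mm in from this edge.
- start_top (a point): Centre of the top of the dryer's start button, round, 24 mm in diameter, on the control ledge; 82 mm above the bench. It is pressed straight down.
- start (a joint): Travel of the start button: 0 released, 0.006 m fully down; a spring brings it back; fully down takes 4 N.
- jar: Bystander: a small clear jar with a screw lid, 48 mm in diameter, 50 mm high, beyond the rail. Origin: centre of its underside.
- alarm_clock: Bystander: a small bedside alarm clock, 85 mm wide, 45 mm deep, 81 mm high. Origin: centre of its underside.
- screwdriver: Bystander: a screwdriver, 150 mm long, lying on the bench. Origin: on the bench under its middle.
Mind the look-alikes: they are no part of the job. What is shaped like the part that bears plate3_c but pink is not meant.

How it is judged:
On the way, in this order (a step that is already met when the one before it is completed fails the run):
1. the tray is tipped (more than 0.35 rad) with its front edge over the dryer (angle between tray_grip's own z axis and vertical above 0.35 rad and height (world z) of tray_lip above 0.05 m and horizontal distance between tray_lip and dryer below 0.13 m), for 0.1 s.
2. all the barrels are in the well of the dryer (x of barrel1_c in the frame of dryer between -0.085 and 0.085 m and y of barrel1_c in the frame of dryer between -0.08 and 0.08 m and z of barrel1_c in the frame of dryer between 0.035 and 0.092 m and x of barrel2_c in the frame of dryer between -0.085 and 0.085 m and y of barrel2_c in the frame of dryer between -0.08 and 0.08 m and z of barrel2_c in the frame of dryer between 0.035 and 0.092 m and x of barrel3_c in the frame of dryer between -0.085 and 0.085 m and y of barrel3_c in the frame of dryer between -0.08 and 0.08 m and z of barrel3_c in the frame of dryer between 0.035 and 0.092 m and x of barrel4_c in the frame of dryer between -0.085 and 0.085 m and y of barrel4_c in the frame of dryer between -0.08 and 0.08 m and z of barrel4_c in the frame of dryer between 0.035 and 0.092 m and x of barrel5_c in the frame of dryer between -0.085 and 0.085 m and y of barrel5_c in the frame of dryer between -0.08 and 0.08 m and z of barrel5_c in the frame of dryer between 0.035 and 0.092 m and x of barrel6_c in the frame of dryer between -0.085 and 0.085 m and y of barrel6_c in the frame of dryer between -0.08 and 0.08 m and z of barrel6_c in the frame of dryer between 0.035 and 0.092 m), for 0.2 s.
3. the lid is shut (value of joint lid below 0.05 rad), for 0.2 s.
4. the start button is pressed fully down (4.5 mm or more) with the lid shut (value of joint start above 0.0045 m and value of joint lid below 0.05 rad), for 0.05 s.
At the end, for the whole second after the job is handed in: Every plate stands on edge leaning on the rail, pillars away from it (its z axis 1.5 to 2.0 rad from up, centre 30-70 mm high 25 mm before to 35 mm behind its foot), at rest; all barrels in the dryer's well; lid shut (under 0.05 rad); button released; tray level (0.1 rad) on the bench (all of step 2 and angle between plate1_c's own z axis and vertical between 1.5 and 2 rad and x of plate1_c in the frame of rail between -0.025 and 0.035 m and y of plate1_c in the frame of rail between -0.165 and 0.165 m and height (world z) of plate1_c between 0.03 and 0.07 m and linear speed of each of plate1, plate2, plate3, tray below 0.03 m/s and angle between plate2_c's own z axis and vertical between 1.5 and 2 rad and x of plate2_c in the frame of rail between -0.025 and 0.035 m and y of plate2_c in the frame of rail between -0.165 and 0.165 m and height (world z) of plate2_c between 0.03 and 0.07 m and angle between plate3_c's own z axis and vertical between 1.5 and 2 rad and x of plate3_c in the frame of rail between -0.025 and 0.035 m and y of plate3_c in the frame of rail between -0.165 and 0.165 m and height (world z) of plate3_c between 0.03 and 0.07 m and value of joint lid below 0.05 rad and value of joint start below 0.003 m and angle between tray_grip's own z axis and vertical below 0.1 rad and height (world z) of tray_grip below 0.045 m); the robot touches nothing.
It fails at once if the jar is moved more than 30 mm (distance of jar from where it was at the start of the episode above 0.03 m).
It fails at once if the alarm clock is moved more than 30 mm (distance of alarm_clock from where it was at the start of the episode above 0.03 m).
It fails at once if the screwdriver is moved more than 30 mm (distance of screwdriver from where it was at the start of the episode above 0.03 m).
It fails at once if the dryer is started with the lid open (value of joint start above 0.0045 m and value of joint lid above 0.15 rad).
Of plate1, plate2, plate3 only 2 to 3 are there at a start; the rules pass over those that are not, and their reading is None.
Of barrel1, barrel2, barrel3, barrel4, barrel5, barrel6 only 3 to 6 are there at a start; the rules pass over those that are not, and their reading is None.
At some moment in a run one of tray may be knocked a few centimetres aside while the robot is not near it.
It also fails if it takes over 210 s, if anything falls off the work surface, if the arm or the gripper's body presses on something with over 40 N, if the wrist force passes 120 N, or if a joint passes its speed limit or range.

## Robot

A 7-joint arm with a two-finger parallel gripper is mounted at the origin on the work surface. World frame = base frame: x ahead of the robot, y to its left, z up, the work surface at z = 0. Lengths are in m, angles in rad, forces in N, time in s.
With the tool pointing down it reaches from about 0.425 to 0.875 m from the base axis. Payload 4.7 kg.
Tool frame: the origin (TCP) lies on the centre line of the jaws, within the pads' length; the fingertips stand ahead of it and the grasp point (between the pads) lies 8 mm behind it (ctrl.finger_overhang is the x of the fingertips in the tool frame, in m); x points along the fingers, z is the direction in which the jaws open and shut, and the axes are right-handed (so a half turn about x gives the same grasp; the last joint's range is limited). The gripper opens to 87 mm and grips with 3 to 60 N. Pads are 19 mm wide; open, the fingers measure 117 mm over their backs; the gripper's body (75 mm by 190 mm) begins 51 mm behind the grasp point.
Start: joints at [-1.116, 0.321, -0.07, 1.45, 0.023, 1.371, -0.057], TCP at [0.277, 0.588, 0.234] pointing down, gripper open.
Joint ranges: [-2.86, 2.86], [-0.3, 2.09], [-1.38, 1.24], [0.06, 2.45], [-1.56, 4.7], [0.09, 2.05], [-2.69, 2.69]. Speed limits (rad/s): [2.57, 2.57, 3.14, 3.14, 3.14, 3.14, 3.14].

## Interface

Orientations are given as a rotation vector (axis times angle).
In Python, from bench import readout, viewer, job, nets, ctrl gives the robot as it stands.
- The arm moves only by the shell command python3 -m creep 'ROWS' [FORCE]. ROWS is JSON, a list of rows, each an object with "linear": the shift along the tool's x, y, z in m, a list of three; "twist": the turn, a rotation vector about the tool's x, y, z in degrees, a list of three; "fingers": the gripper's target within -1 to 1 (shut at 1, half-way at 0, fully open at -1). A call has 1 to 8 rows; each row is the pose to reach, as a shift and turn from the pose commanded when the call began, along the tool's axes at that moment; what a row does not reach only later rows make up. A row lasts 1/12 s, in which the tool goes at most 41.7 mm and 7.16 degrees, less where a joint would pass 70% of its speed; a pose out of reach is approached as far as the arm can. A call with a gripper value outside its range is refused whole. The fingers move at their own pace and stop on an object; FORCE is the grip in N (left out, the last holds). Time passes only in rows, so rows that repeat a pose let the fingers close. It gives the time, the measured TCP pose, the force and the opening at its end, in the units of the state.
- readout.get_state(): the state, without advancing time (a new reading comes with each control period).
- viewer.get_image(name): name is "scene" or "top" or "wrist"; returns (picture, depth): 420x560x3 uint8, red, green, blue; 420x560 float32, m along the optical axis (not along the pixel's ray), 0 where there is no reading.
- viewer.camera_params(name): a dict with "K" (3x3 intrinsics, pixels), "cam_to_world" (4x4, takes a point from camera to world coordinates). Camera axes: x right, y down, z forward; pixel columns grow to the right and rows downward; lengths in m; the calibration is good to about 2 mm. A picture is of the moment at which its call begins: read the wrist's pose just before it. camera_params takes no time and is no camera call; for the wrist camera it gives the pose at the moment of the call.
- job.close_job(): hands the job in, once; it reports no verdict.
Trained networks look in the newest picture that a camera, given by its name, has taken for a name from the list of things; names that differ only in an ending like _2 or _b are one class to them, and where a whole thing is asked for, a point or a joint stands for the part that bears it (a point fixed in the world has none). Each returns a list of dicts, best first, with "conf" (0 to 1); they miss things now and then, are a little off and sometimes report something else, mostly with a low value. They report only what shows in the picture. A call takes as long as a camera call. They do not tell look-alikes from the thing itself.
- nets.boxes_of(camera, label): "centre" ([x, y, z] in m, in world coordinates, good to about 4 mm: the middle of the surface that is visible of it).
- nets.place_of(camera, label): "centre" ([x, y, z] in m, in world coordinates, good to about 4 mm: a listed point, or the origin of a listed thing).
The state is a dict: "time": time; "joint_positions": joint angles; "qd": joint speeds; "joint_torque": joint torques, N m; "position": TCP position; "tool_rot": TCP orientation; "ft_force": force on the tool from outside, world axes, zero at the start; "torque": the same for the moment, N m; "grip_width": opening from 0.0 (shut) to 1.0 (fully open).
Only numpy, scipy, OpenCV 4.12 (cv2) and the standard library are available. Lean on these libraries where they do the work, as an engineer would, in place of code of your own. Each camera call takes 0.05 s, during which the arm holds its last target.

## Working session

There is one attempt and no reset: what is moved stays moved. The work goes in short steps, Python scripts to look and compute and a shell command to move; the robot and the scene stay as the last step left them, time stands still between calls to the robot, and variables do not carry over. Pictures are saved under pics/ and viewed, and the job is handed in when it is done.

```bash
ls -la; mkdir -p pics; python3 - <<'E'
from bench import readout, viewer, job, nets, ctrl
import cv2
s=readout.get_state()
for k,v in s.items(): print(k,v)
print([a for a in dir(ctrl) if a[0]!='_'], ctrl.finger_overhang)
for n in ("scene","top","wrist"):
    p,d=viewer.get_image(n); cv2.imwrite(f"pics/a_{n}.png",p[:,:,::-1])
    c=viewer.camera_params(n); print(n,c["K"],c["cam_to_world"])
E
```

```text
total 12
drwxr-xr-x  3 agent agent 4096 Dec  6 22:58 .
drwxr-xr-x 23 root  root  4096 Dec  6 22:58 ..
drwxr-xr-x  2 agent agent 4096 Dec  6 22:58 pics
time 0.0
joint_positions [-1.11589349  0.32180685 -0.07010014  1.45164784  0.02264702  1.37079194
 -0.05686107]
qd [-1.14279474e-04 -5.57292834e-04  1.57174842e-04 -1.82108849e-05
  3.68550345e-04 -8.21593345e-04  5.99805319e-04]
joint_torque [ 4.83951280e-04 -4.91290462e+01 -4.03188486e-01 -3.12530494e+01
 -6.38201111e-02  4.35544678e-02  1.87063738e-04]
position [0.27716165 0.58737349 0.23248575]
tool_rot [-0.87985194  1.38757317  0.87802411]
ft_force [ 0.03041429 -0.08382969 -0.60132619]
torque [-0.0335614   0.01053879 -0.02751039]
grip_width 0.9966370433871264
['MotionError', 'finger_overhang'] 0.011
scene [[522.95718821   0.         279.38630502]
 [  0.         522.95718821 204.76070333]
 [  0.           0.           1.        ]] [[-0.62891653  0.59022873 -0.50605736  1.189719  ]
 [ 0.77741388  0.46939886 -0.41867931  0.54487575]
 [-0.0095738  -0.65673035 -0.75406471  1.06756679]
 [ 0.          0.          0.          1.        ]]
top [[446.68001045   0.         276.67572398]
 [  0.         446.68001045 210.39671318]
 [  0.           0.           1.        ]] [[-1.39255157e-02 -9.94642426e-01  1.02433021e-01  4.29100240e-01]
 [-9.99900186e-01  1.40967778e-02  9.48206007e-04 -1.02906417e-02]
 [-2.38710147e-03 -1.02409593e-01 -9.94739452e-01  1.15562258e+00]
 [ 0.00000000e+00  0.00000000e+00  0.00000000e+00  1.00000000e+00]]
wrist [[312.76789886   0.         275.56304092]
 [  0.         312.76789886 205.39349964]
 [  0.           0.           1.        ]] [[ 0.42753585  0.8754289   0.22547138  0.21577765]
 [ 0.90399773 -0.41372131 -0.10780903  0.61641555]
 [-0.00109683  0.24991784 -0.96826643  0.38348142]
 [ 0.          0.          0.          1.        ]]
```

View pics/a_top.png

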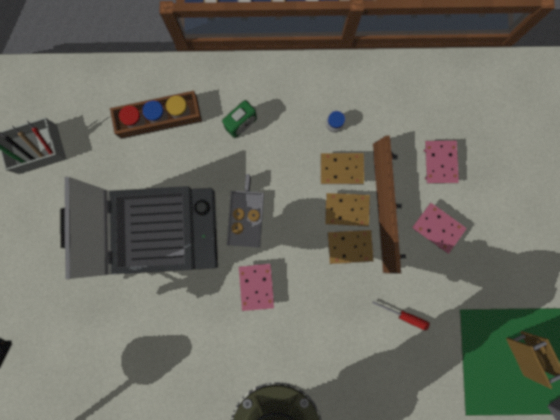

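View pics/a_scene.png

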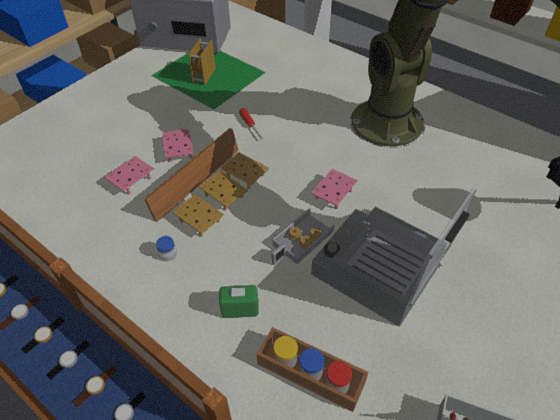

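View pics/a_wrist.png

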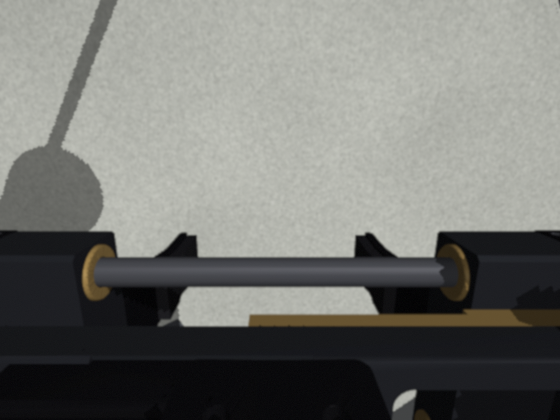

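```bash
cat > h.py <<'E'
from bench import readout, viewer, job, nets, ctrl
import cv2, numpy as np
from scipy.spatial.transform import Rotation as R
def snap(n,name,crop=None,scale=1):
    p,d=viewer.get_image(n); c=viewer.camera_params(n)
    q=p
    if crop: q=p[crop[1]:crop[3],crop[0]:crop[2]]
    if scale!=1: q=cv2.resize(q,None,fx=scale,fy=scale,interpolation=cv2.INTER_CUBIC)
    cv2.imwrite(f"pics/{name}.png",np.ascontiguousarray(q[:,:,::-1]))
    return p,d,c
def cloud(d,c):
    K=c["K"];v,u=np.mgrid[0:d.shape[0],0:d.shape[1]]
    P=np.stack([(u-K[0,2])/K[0,0]*d,(v-K[1,2])/K[1,1]*d,d],-1)
    T=c["cam_to_world"]; W=P@T[:3,:3].T+T[:3,3]; W[d==0]=np.nan
    return W
def px(c,X):
    T=np.linalg.inv(c["cam_to_world"]); p=T[:3,:3]@np.array(X)+T[:3,3]; q=c["K"]@p; return q[:2]/q[2]
def tool():
    s=readout.get_state(); return np.array(s["position"]),R.from_rotvec(s["tool_rot"]),s
def to(target_p,target_R=None):
    """rows: linear shift in tool axes, twist deg, from MEASURED pose"""
    p,r,s=tool()
    lin=r.inv().apply(np.array(target_p)-p)
    tw=np.zeros(3) if target_R is None else np.degrees((r.inv()*target_R).as_rotvec())
    print("lin",lin.round(4),"twist",tw.round(2))
def st():
    p,r,s=tool(); print("t",round(s["time"],2),"p",p.round(4),"axes",r.as_matrix().round(3).tolist(),"F",np.round(s["ft_force"],1),"w",round(s["grip_width"],3), "q",np.round(s["joint_positions"],2))
E
python3 - <<'E'
from h import *
p,d,c=snap("top","b_top",(180,110,460,320),2.8)
for l in ("plate1_c","barrel1_c","tray_grip","tray_lip","dryer","start_top","rail","lid_hinge","lid_edge","jar","alarm_clock","screwdriver"):
    r=nets.place_of("top",l); print(l,[(np.round(x["centre"],3).tolist(),round(x["conf"],2)) for x in r])
p,d,c=snap("scene","b_scene",(100,110,500,330),2)
for l in ("plate1_c","barrel1_c","tray_grip","tray_lip","dryer","start_top","rail","lid_edge"):
    r=nets.place_of("scene",l); print(l,[(np.round(x["centre"],3).tolist(),round(x["conf"],2)) for x in r])
st()
E
```

```text
plate1_c [([0.451, -0.193, 0.036], 0.65)]
barrel1_c []
tray_grip [([0.618, 0.064, 0.029], 0.64)]
tray_lip [([0.455, 0.074, -0.0], 0.8)]
dryer [([0.496, 0.29, 0.001], 0.74)]
start_top [([0.552, 0.174, 0.084], 0.56)]
rail [([0.551, -0.265, 0.0], 0.86)]
lid_hinge [([0.49, 0.387, 0.1], 0.71)]
lid_edge [([0.494, 0.397, 0.292], 0.7), ([0.534, 0.09, 0.011], 0.61), ([0.782, 0.084, 0.001], 0.39)]
jar [([0.773, -0.163, 0.002], 0.82)]
alarm_clock [([0.784, 0.08, 0.001], 0.96)]
screwdriver [([0.283, -0.316, 0.001], 0.68)]
plate1_c [([0.452, -0.193, 0.032], 0.77)]
barrel1_c []
tray_grip [([0.619, 0.06, 0.033], 0.83), ([0.648, -0.179, 0.03], 0.7)]
tray_lip [([0.457, 0.075, -0.003], 0.6), ([0.646, -0.178, 0.03], 0.15)]
dryer [([0.493, 0.291, -0.002], 0.78)]
start_top [([0.555, 0.178, 0.08], 0.39)]
rail [([0.556, -0.267, -0.0], 0.6)]
lid_edge [([0.492, 0.401, 0.292], 0.7)]
t 1.25 p [0.2774 0.5879 0.2336] axes [[0.0, -0.904, 0.427], [0.0, 0.427, 0.904], [-1.0, -0.0, 0.0]] F [0.  0.2 0.5] w 0.997 q [-1.12  0.32 -0.07  1.45  0.02  1.37 -0.06]
```

View pics/b_top.png

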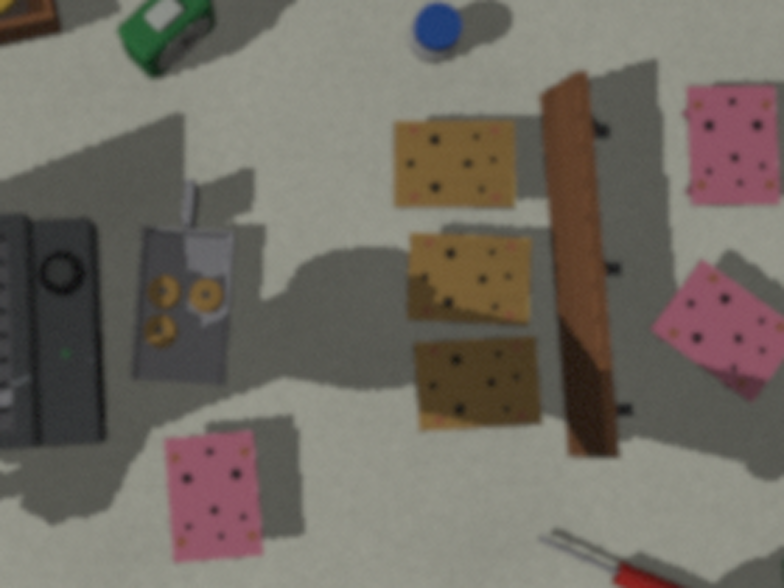

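View pics/b_scene.png

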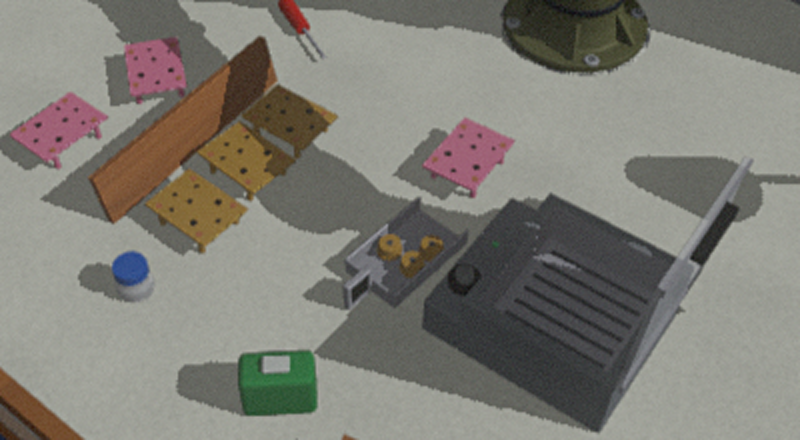

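```bash
python3 - <<'E'
from h import *
for cam in ("top","scene"):
    p,d,c=snap(cam,"c_"+cam); W=cloud(d,c)
    hsv=cv2.cvtColor(p,cv2.COLOR_RGB2HSV)
    z=W[...,2]
    # plates: height ~0.035
    box=(W[...,1]>-0.26)&(W[...,1]<-0.11)&(W[...,0]>0.3)&(W[...,0]<0.75)
    m=(box&(z>0.027)&(z<0.043)&(hsv[...,1]>90)).astype(np.uint8)
    n,L,S,_=cv2.connectedComponentsWithStats(m)
    for i in range(1,n):
        if S[i,4]>150:
            q=W[L==i]; r=cv2.minAreaRect(q[:,:2].astype(np.float32)*1000)
            print(cam,"plate",S[i,4],np.round(r[0],1),np.round(r[1],1),round(r[2],1),"z",np.nanmedian(q[:,2]).round(4), "y",np.percentile(q[:,1],[1,99]).round(3),"x",np.percentile(q[:,0],[1,99]).round(3))
    # tray
    box=(W[...,1]>0.0)&(W[...,1]<0.135)&(W[...,0]>0.43)&(W[...,0]<0.66)&(z>0.012)
    q=W[box]; r=cv2.minAreaRect(q[:,:2].astype(np.float32)*1000); print(cam,"tray",np.round(r[0],1),np.round(r[1],1),r[2])
    g=W[box&(z>0.035)]; print("grip",g.shape, np.nanmean(g,0).round(4),np.ptp(g,0).round(3))
    # rail
    box=(W[...,1]<-0.2)&(W[...,1]>-0.36)&(W[...,0]>0.3)&(W[...,0]<0.8)&(z>0.045)
    q=W[box]; print("rail x range",np.percentile(q[:,0],[1,99]).round(3)); 
    for h in (0.055,0.065,0.075):
        s=box&(abs(z-h)<0.005); a=W[s]
        if len(a)>30: k=np.polyfit(a[:,0],a[:,1],1); print(h,"y=%.4f x + %.4f"%tuple(k))
    # dryer top
    box=(abs(z-0.1)<0.006)&(W[...,1]>0.15)&(W[...,1]<0.42)&(W[...,0]>0.35)&(W[...,0]<0.65)
    q=W[box]; r=cv2.minAreaRect(q[:,:2].astype(np.float32)*1000); print(cam,"dryer top",np.round(r[0],1),np.round(r[1],1),r[2])
    box=(z>0.14)&(W[...,1]>0.3)&(W[...,1]<0.5)&(W[...,0]>0.35)&(W[...,0]<0.62)
    q=W[box]; print("lid",np.percentile(q,[1,50,99],axis=0).round(3).tolist())
    if len(q)>50:
        k=np.linalg.lstsq(np.c_[q[:,0],q[:,2],np.ones(len(q))],q[:,1],rcond=None)[0]; print("y=",k)
E
```

```text
top plate 1288 [ 650.9 -177.3] [108.4  79.4] 88.8 z 0.0345 y [-0.231 -0.124] x [0.612 0.689]
top plate 1304 [ 545.8 -186.9] [109.2  78.5] 86.1 z 0.0345 y [-0.24  -0.134] x [0.507 0.584]
top plate 1290 [ 451.7 -192.4] [ 77.  107.8] 2.7 z 0.0342 y [-0.244 -0.14 ] x [0.413 0.49 ]
top tray [546.4  70.6] [ 85.7 180.7] 85.45121765136719
grip (74, 3) [0.6161 0.0644 0.047 ] [0.041 0.011 0.016]
rail x range [0.388 0.72 ]
0.055 y=0.0434 x + -0.3062
0.065 y=0.0402 x + -0.3063
0.075 y=0.0418 x + -0.3136
top dryer top [496.6 293.8] [200.5 193.6] 2.3349218368530273
lid [[0.394, 0.386, 0.142], [0.49, 0.393, 0.239], [0.589, 0.414, 0.291]]
y= [0.04258803 0.07209003 0.35647006]
scene plate 754 [ 451.1 -192.1] [ 82.1 111.9] 2.9 z 0.0359 y [-0.244 -0.137] x [0.412 0.49 ]
scene plate 889 [ 544.2 -188. ] [113.7  82.4] 88.0 z 0.0356 y [-0.242 -0.132] x [0.505 0.585]
scene plate 1001 [ 650.2 -176.6] [112.7  81. ] 88.5 z 0.0354 y [-0.231 -0.122] x [0.611 0.69 ]
scene tray [545.   70.1] [ 88.1 185.5] 86.32009887695312
grip (100, 3) [0.617  0.0662 0.0456] [0.043 0.012 0.019]
rail x range [0.388 0.722]
0.055 y=0.0416 x + -0.3058
0.065 y=0.0418 x + -0.3078
0.075 y=0.0419 x + -0.3130
scene dryer top [494.7 295.7] [205.1 199.8] 2.485520362854004
lid [[0.395, 0.391, 0.144], [0.519, 0.4, 0.285], [0.592, 0.416, 0.294]]
y= [0.02567883 0.05478307 0.37400966]
```

```bash
cat >> h.py <<'E'
def RM(x,z):
    x=np.array(x,float); x/=np.linalg.norm(x); z=np.array(z,float); z-=x*(z@x); z/=np.linalg.norm(z)
    return R.from_matrix(np.c_[x,np.cross(z,x),z])
E
python3 - <<'E'
from h import *
T=RM([0,0,-1],[.059,.998,0])
to([0.30,0.40,0.42],T)
to([0.6165,0.065,0.15],T)
E
```

```text
lin [-0.1864 -0.1007 -0.1602] twist [-2.187e+01  1.000e-02  0.000e+00]
lin [ 0.0836 -0.5298 -0.3282] twist [-2.187e+01  1.000e-02  0.000e+00]
```

```bash
python3 -m creep '[{"linear":[-0.12,0,0],"twist":[-10,0,0],"fingers":-1},{"linear":[-0.186,-0.10,-0.16],"twist":[-22,0,0],"fingers":-1},{"linear":[-0.186,-0.10,-0.16],"twist":[-22,0,0],"fingers":-1},{"linear":[-0.186,-0.10,-0.16],"twist":[-22,0,0],"fingers":-1},{"linear":[-0.186,-0.10,-0.16],"twist":[-22,0,0],"fingers":-1},{"linear":[-0.186,-0.10,-0.16],"twist":[-22,0,0],"fingers":-1},{"linear":[-0.186,-0.10,-0.16],"twist":[-22,0,0],"fingers":-1},{"linear":[-0.186,-0.10,-0.16],"twist":[-22,0,0],"fingers":-1}]'
python3 - <<'E'
from h import *
T=RM([0,0,-1],[.059,.998,0])
st();to([0.6165,0.065,0.12],T)
E
```

```text
time: 2.02
position: [0.3024, 0.3967, 0.4258]
tool_rot: [-1.161, 1.229, 1.161]
ft_force: [0.2, 1.0, 1.3]
grip_width: 1.003
t 2.02 p [0.3024 0.3967 0.4258] axes [[0.007, -0.998, 0.063], [0.006, 0.064, 0.998], [-1.0, -0.006, 0.007]] F [0.2 1.  1.3] w 1.003 q [-0.94 -0.03 -0.03  1.47  0.    1.69  0.53]
lin [ 0.3057 -0.3326 -0.3132] twist [-0.26  0.39  0.36]
```

```bash
python3 -m creep '[{"linear":[0.10,-0.333,-0.313],"twist":[0,0,0],"fingers":-1},{"linear":[0.10,-0.333,-0.313],"twist":[0,0,0],"fingers":-1},{"linear":[0.10,-0.333,-0.313],"twist":[0,0,0],"fingers":-1},{"linear":[0.10,-0.333,-0.313],"twist":[0,0,0],"fingers":-1},{"linear":[0.10,-0.333,-0.313],"twist":[0,0,0],"fingers":-1},{"linear":[0.10,-0.333,-0.313],"twist":[0,0,0],"fingers":-1},{"linear":[0.10,-0.333,-0.313],"twist":[0,0,0],"fingers":-1},{"linear":[0.10,-0.333,-0.313],"twist":[0,0,0],"fingers":-1}]'
python3 - <<'E'
from h import *
T=RM([0,0,-1],[.059,.998,0])
st();to([0.6165,0.065,0.12],T)
E
```

```text
time: 2.68
position: [0.5248, 0.1633, 0.3476]
tool_rot: [-1.168, 1.235, 1.168]
ft_force: [-0.4, 0.6, -0.5]
grip_width: 0.994
t 2.68 p [0.5248 0.1633 0.3476] axes [[0.0, -0.998, 0.056], [0.0, 0.056, 0.998], [-1.0, -0.0, 0.0]] F [-0.4  0.6 -0.5] w 0.994 q [-0.63  0.07  0.3   1.52 -0.02  1.55  1.18]
lin [ 0.2276 -0.0971 -0.0931] twist [0.17 0.02 0.01]
```

```bash
python3 -m creep '[{"linear":[0.228,-0.097,-0.093],"twist":[0,0,0],"fingers":-1},{"linear":[0.228,-0.097,-0.093],"twist":[0,0,0],"fingers":-1},{"linear":[0.228,-0.097,-0.093],"twist":[0,0,0],"fingers":-1},{"linear":[0.228,-0.097,-0.093],"twist":[0,0,0],"fingers":-1},{"linear":[0.228,-0.097,-0.093],"twist":[0,0,0],"fingers":-1},{"linear":[0.228,-0.097,-0.093],"twist":[0,0,0],"fingers":-1},{"linear":[0.228,-0.097,-0.093],"twist":[0,0,0],"fingers":-1},{"linear":[0.228,-0.097,-0.093],"twist":[0,0,0],"fingers":-1}]'
python3 - <<'E'
from h import *
T=RM([0,0,-1],[.059,.998,0])
snap("wrist","d_wrist"); snap("top","d_top")
print([x for x in nets.place_of("top","tray_grip")],[x for x in nets.place_of("top","tray_lip")])
st();to([0.6165,0.065,0.024],T)
E
```

```text
time: 3.35
position: [0.6133, 0.0639, 0.1158]
tool_rot: [-1.164, 1.245, 1.169]
ft_force: [-1.1, 1.1, 1.1]
grip_width: 1.006
[{'centre': [0.6202, 0.0629, 0.0279], 'conf': 0.68}] [{'centre': [0.4538, 0.0725, -0.0023], 'conf': 0.71}, {'centre': [0.5444, -0.1899, 0.0324], 'conf': 0.47}]
t 3.55 p [0.6164 0.0681 0.1229] axes [[0.004, -0.998, 0.055], [0.002, 0.055, 0.999], [-1.0, -0.004, 0.002]] F [-0.9  1.  -0. ] w 0.997 q [-0.46  0.34  0.37  1.68 -0.13  1.14  1.47]
lin [ 0.0989  0.0001 -0.0033] twist [0.25 0.12 0.2 ]
```

View pics/d_wrist.png

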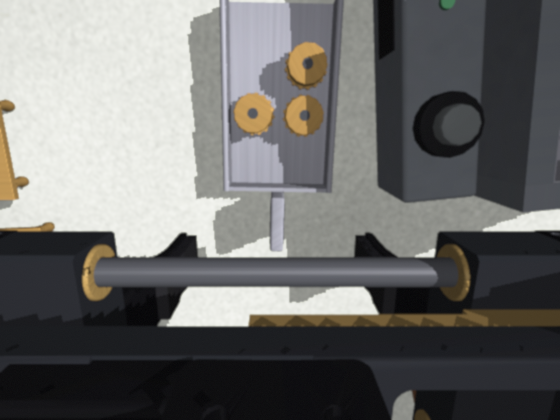

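```bash
python3 -m creep '[{"linear":[0.03,0,-0.003],"twist":[0,0,0],"fingers":-1},{"linear":[0.06,0,-0.003],"twist":[0,0,0],"fingers":-1},{"linear":[0.08,0,-0.003],"twist":[0,0,0],"fingers":-1},{"linear":[0.099,0,-0.003],"twist":[0,0,0],"fingers":-1},{"linear":[0.099,0,-0.003],"twist":[0,0,0],"fingers":-1},{"linear":[0.099,0,-0.003],"twist":[0,0,0],"fingers":0.5},{"linear":[0.099,0,-0.003],"twist":[0,0,0],"fingers":1},{"linear":[0.099,0,-0.003],"twist":[0,0,0],"fingers":1}]' 60
python3 -m creep '[{"linear":[0,0,0],"twist":[0,0,0],"fingers":1},{"linear":[0,0,0],"twist":[0,0,0],"fingers":1},{"linear":[0,0,0],"twist":[0,0,0],"fingers":1},{"linear":[0,0,0],"twist":[0,0,0],"fingers":1},{"linear":[-0.01,0,0],"twist":[0,0,0],"fingers":1},{"linear":[-0.02,0,0],"twist":[0,0,0],"fingers":1},{"linear":[-0.03,0,0],"twist":[0,0,0],"fingers":1},{"linear":[-0.03,0,0],"twist":[0,0,0],"fingers":1}]' 60
python3 - <<'E'
from h import *
st(); snap("scene","e_scene",(240,160,480,320),3)
E
```

```text
time: 4.22
position: [0.617, 0.0638, 0.024]
tool_rot: [-1.169, 1.231, 1.165]
ft_force: [0.1, -0.7, -0.9]
grip_width: 0.854
time: 4.88
position: [0.6173, 0.0632, 0.0546]
tool_rot: [-1.169, 1.231, 1.164]
ft_force: [-0.0, 0.0, -0.6]
grip_width: 0.25
t 4.88 p [0.6173 0.0632 0.0546] axes [[0.005, -0.998, 0.057], [0.001, 0.057, 0.998], [-1.0, -0.005, 0.001]] F [-0.   0.  -0.6] w 0.25 q [-0.44  0.41  0.36  1.74 -0.17  1.02  1.5 ]
```

View pics/e_scene.png

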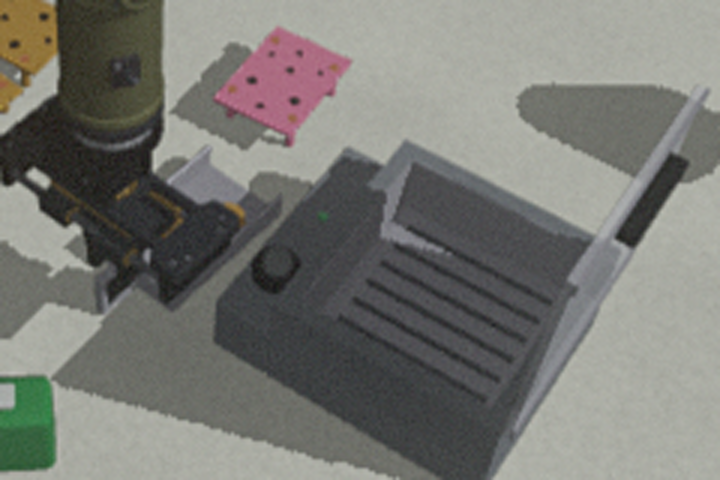

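```bash
python3 -m creep '[{"linear":[0,0,0.001],"twist":[0,0,0],"fingers":0.4},{"linear":[0.015,0,0.001],"twist":[0,0,0],"fingers":0.4},{"linear":[0.031,0,0.001],"twist":[0,0,0],"fingers":0.4},{"linear":[0.031,0,0.001],"twist":[0,0,0],"fingers":1},{"linear":[0.031,0,0.001],"twist":[0,0,0],"fingers":1},{"linear":[0.031,0,0.001],"twist":[0,0,0],"fingers":1},{"linear":[0.031,0,0.001],"twist":[0,0,0],"fingers":1},{"linear":[0.031,0,0.001],"twist":[0,0,0],"fingers":1}]' 60
python3 -m creep '[{"linear":[0,0,0],"twist":[0,0,0],"fingers":1},{"linear":[0,0,0],"twist":[0,0,0],"fingers":1},{"linear":[0,0,0],"twist":[0,0,0],"fingers":1}]' 60
python3 - <<'E'
from h import *
st()
E
```

```text
time: 5.6
position: [0.6158, 0.064, 0.021]
tool_rot: [-1.168, 1.234, 1.166]
ft_force: [0.5, -0.9, -0.9]
grip_width: 0.109
time: 5.85
position: [0.6158, 0.064, 0.0209]
tool_rot: [-1.168, 1.234, 1.166]
ft_force: [0.4, -1.1, 1.5]
grip_width: 0.108
t 5.85 p [0.6158 0.064  0.0209] axes [[0.001, -0.998, 0.057], [0.0, 0.057, 0.998], [-1.0, -0.001, 0.0]] F [ 0.4 -1.1  1.5] w 0.108 q [-0.43  0.45  0.35  1.76 -0.18  0.96  1.51]
```

```bash
python3 -m creep '[{"linear":[-0.01,0,0],"twist":[0,0,0],"fingers":1},{"linear":[-0.03,0,0],"twist":[0,0,0],"fingers":1},{"linear":[-0.055,0,0],"twist":[0,0,0],"fingers":1},{"linear":[-0.08,0,0],"twist":[0,0,0],"fingers":1},{"linear":[-0.105,0,0],"twist":[0,0,0],"fingers":1},{"linear":[-0.13,0,0],"twist":[0,0,0],"fingers":1},{"linear":[-0.15,0,0],"twist":[0,0,0],"fingers":1},{"linear":[-0.16,0,0],"twist":[0,0,0],"fingers":1}]' 60
python3 - <<'E'
from h import *
st(); snap("scene","f_scene",(240,100,480,320),2.6)
E
```

```text
time: 6.52
position: [0.6163, 0.0641, 0.1839]
tool_rot: [-1.168, 1.232, 1.165]
ft_force: [0.1, -0.1, -2.2]
grip_width: 0.11
t 6.52 p [0.6163 0.0641 0.1839] axes [[0.004, -0.998, 0.057], [0.001, 0.057, 0.998], [-1.0, -0.004, 0.001]] F [ 0.1 -0.1 -2.2] w 0.11 q [-0.46  0.29  0.38  1.62 -0.11  1.25  1.45]
```

View pics/f_scene.png

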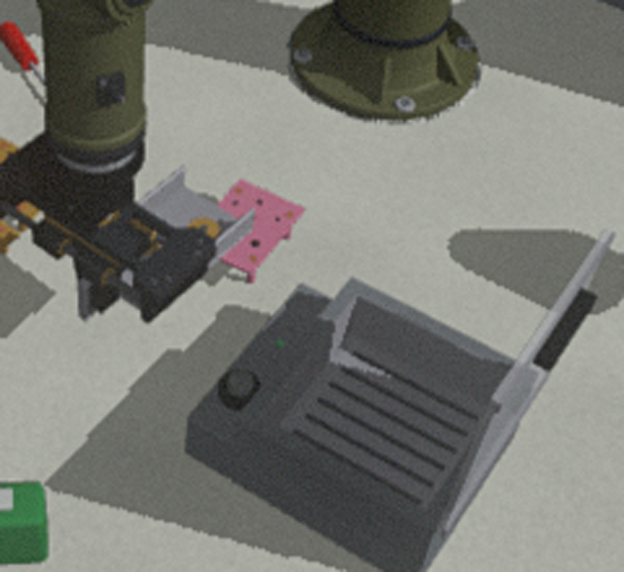

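```bash
cat >> h.py <<'E'
def tip(lip,th,rel=(0.021,0.160,0),tx=(-.998,.057,0)):
    th=np.radians(th); t=np.array(tx); dn=np.array([0,0,-1.])
    ty=t*np.cos(th)+dn*np.sin(th); x=dn*np.cos(th)-t*np.sin(th); z=np.cross(x,ty)
    Rm=R.from_matrix(np.c_[x,ty,z]); p=np.array(lip)-Rm.apply(rel)
    print(th,p.round(4)); to(p,Rm)
E
python3 - <<'E'
from h import *
tip([.545,.268,.17],0)
E
```

```text
0.0 [0.7047 0.2589 0.191 ]
lin [-0.0055 -0.0767  0.1994] twist [0.01 0.11 0.32]
```

```bash
python3 -m creep '[{"linear":[-0.005,-0.005,0.012],"twist":[0,0,0],"fingers":1},{"linear":[-0.005,-0.016,0.04],"twist":[0,0,0],"fingers":1},{"linear":[-0.005,-0.030,0.075],"twist":[0,0,0],"fingers":1},{"linear":[-0.005,-0.044,0.11],"twist":[0,0,0],"fingers":1},{"linear":[-0.005,-0.057,0.145],"twist":[0,0,0],"fingers":1},{"linear":[-0.005,-0.068,0.175],"twist":[0,0,0],"fingers":1},{"linear":[-0.005,-0.074,0.192],"twist":[0,0,0],"fingers":1},{"linear":[-0.005,-0.077,0.199],"twist":[0,0,0],"fingers":1}]' 60
python3 - <<'E'
from h import *
st(); snap("scene","g_scene"); snap("top","g_top",(30,120,330,320),2.6)
tip([.545,.268,.14],20);tip([.545,.268,.122],40);tip([.545,.268,.122],60)
E
```

```text
time: 7.23
position: [0.7019, 0.2647, 0.1816]
tool_rot: [-1.169, 1.235, 1.176]
ft_force: [0.3, 0.9, -1.5]
grip_width: 0.109
t 7.23 p [0.7019 0.2647 0.1816] axes [[-0.004, -0.999, 0.051], [0.001, 0.051, 0.999], [-1.0, 0.005, 0.001]] F [ 0.3  0.9 -1.5] w 0.109 q [-0.59  0.57  0.31  1.23 -0.17  1.37  1.23]
0.3490658503988659 [0.6879 0.2598 0.2145]
lin [-0.0318  0.0145 -0.0015] twist [  0.19  -0.03 -20.19]
0.6981317007977318 [0.6539 0.2618 0.2409]
lin [-0.0582  0.0487 -0.0014] twist [  0.2   -0.   -40.19]
1.0471975511965976 [0.6067 0.2645 0.2711]
lin [-0.0882  0.096  -0.0013] twist [ 2.000e-01  3.000e-02 -6.019e+01]
```

View pics/g_scene.png

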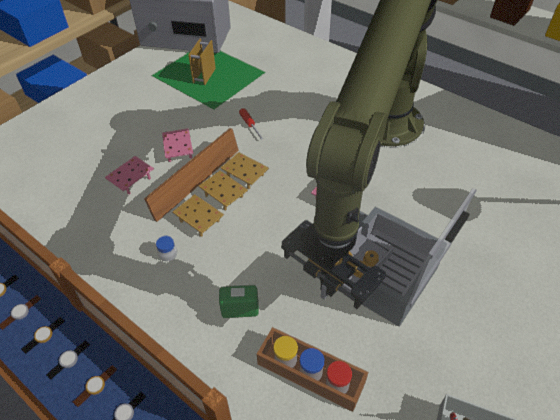

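View pics/g_top.png

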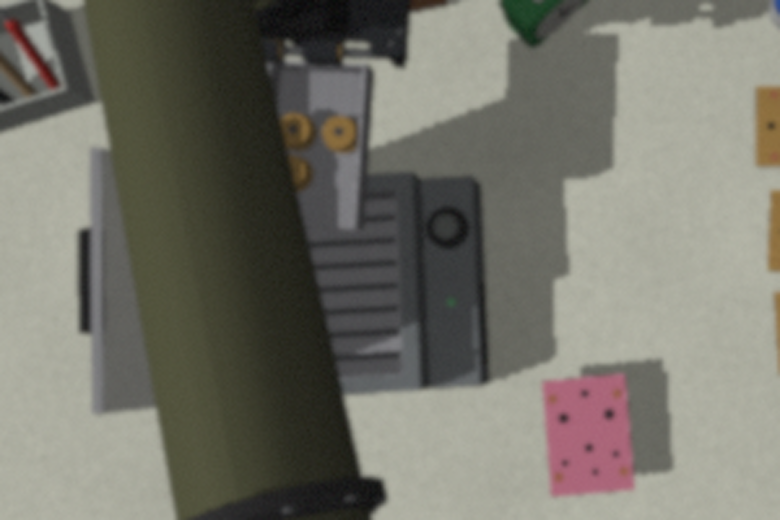

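```bash
python3 -m creep '[{"linear":[-0.008,0.003,-0.001],"twist":[0,0,-5],"fingers":1},{"linear":[-0.018,0.008,-0.001],"twist":[0,0,-11],"fingers":1},{"linear":[-0.032,0.0145,-0.001],"twist":[0,0,-18],"fingers":1},{"linear":[-0.040,0.022,-0.001],"twist":[0,0,-24],"fingers":1},{"linear":[-0.048,0.035,-0.001],"twist":[0,0,-30],"fingers":1},{"linear":[-0.053,0.041,-0.001],"twist":[0,0,-35],"fingers":1},{"linear":[-0.053,0.041,-0.001],"twist":[0,0,-35],"fingers":1},{"linear":[-0.053,0.041,-0.001],"twist":[0,0,-35],"fingers":1}]' 60
python3 - <<'E'
from h import *
st(); snap("scene","i_scene",(240,100,500,330),2.6)
tip([.545,.268,.122],42);tip([.545,.268,.122],60)
E
```

```text
time: 8.0
position: [0.6604, 0.2578, 0.237]
tool_rot: [-1.411, 0.79, 0.708]
ft_force: [0.7, 0.3, -1.0]
grip_width: 0.11
t 8.0 p [0.6604 0.2578 0.237 ] axes [[0.569, -0.82, 0.057], [-0.033, 0.046, 0.998], [-0.821, -0.57, -0.001]] F [ 0.7  0.3 -1. ] w 0.11 q [-0.97  0.11  0.41  1.84  0.45  0.75  0.68]
0.7330382858376184 [0.6497 0.262  0.2447]
lin [-0.0125  0.0071  0.0034] twist [-0.07 -0.05 -7.09]
1.0471975511965976 [0.6067 0.2645 0.2711]
lin [-0.0588  0.0273  0.0033] twist [ -0.06  -0.06 -25.09]
```

View pics/i_scene.png

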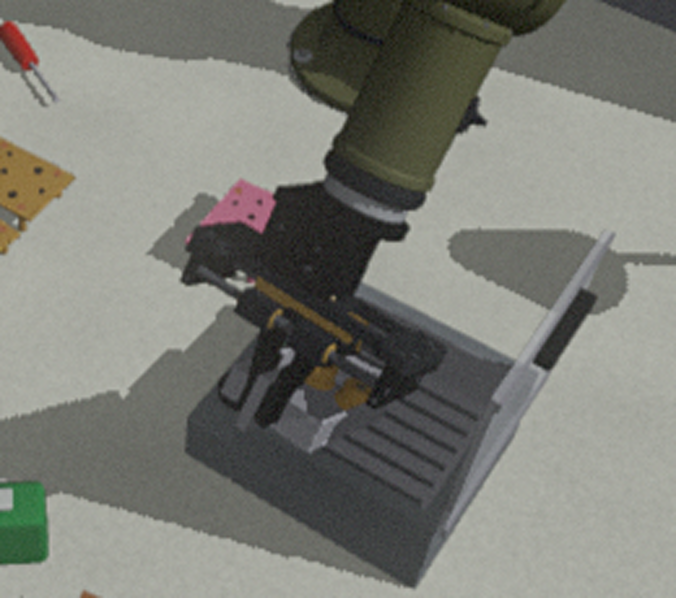

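```bash
python3 -m creep '[{"linear":[-0.0125,0.007,0.003],"twist":[0,0,-5],"fingers":1},{"linear":[-0.02,0.010,0.003],"twist":[0,0,-10],"fingers":1},{"linear":[-0.035,0.016,0.003],"twist":[0,0,-15],"fingers":1},{"linear":[-0.048,0.022,0.003],"twist":[0,0,-20],"fingers":1},{"linear":[-0.058,0.027,0.003],"twist":[0,0,-25],"fingers":1},{"linear":[-0.058,0.027,0.003],"twist":[0,0,-25],"fingers":1},{"linear":[-0.058,0.027,0.003],"twist":[0,0,-25],"fingers":1},{"linear":[-0.058,0.027,0.003],"twist":[0,0,-25],"fingers":1}]' 60
python3 - <<'E'
from h import *
st(); snap("scene","j_scene",(240,100,500,330),2.6);snap("top","j_top",(30,120,330,320),2.6);
E
```

```text
time: 8.72
position: [0.6091, 0.2644, 0.2713]
tool_rot: [-1.515, 0.456, 0.363]
ft_force: [0.6, 0.6, -0.9]
grip_width: 0.11
t 8.72 p [0.6091 0.2644 0.2713] axes [[0.864, -0.499, 0.061], [-0.053, 0.031, 0.998], [-0.5, -0.866, 0.0]] F [ 0.6  0.6 -0.9] w 0.11 q [-1.12 -0.07  0.3   2.18  1.38  0.77 -0.27]
```

View pics/j_scene.png

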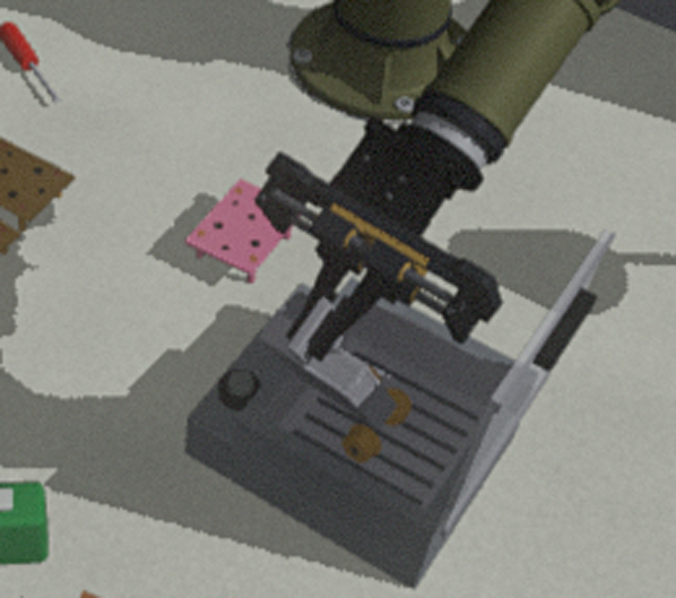

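View pics/j_top.png

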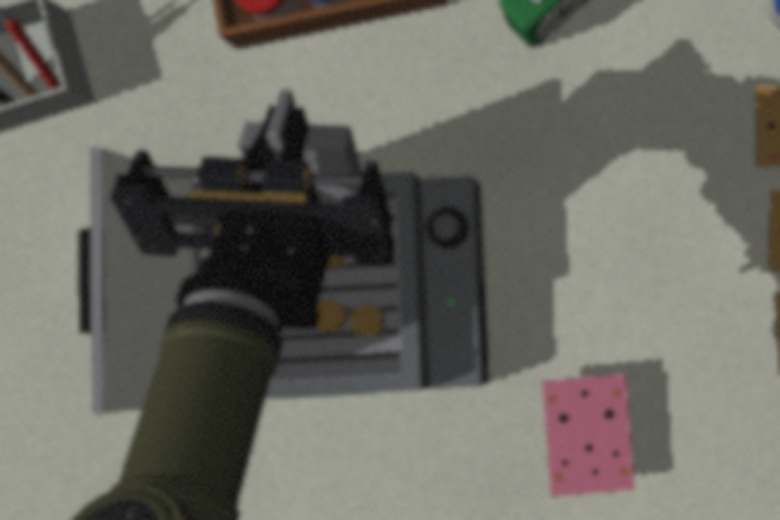

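```bash
python3 -m creep '[{"linear":[-0.015,-0.026,0],"twist":[0,0,0],"fingers":1},{"linear":[-0.03,-0.052,0],"twist":[0,0,0],"fingers":1},{"linear":[-0.05,-0.087,0],"twist":[0,0,0],"fingers":1},{"linear":[-0.05,-0.087,0],"twist":[0,0,0],"fingers":1},{"linear":[-0.05,-0.087,0],"twist":[0,0,0],"fingers":1}]' 60
python3 - <<'E'
from h import *
st(); snap("scene","k_scene",(240,100,500,330),2.6);snap("top","k_top",(30,120,330,320),2.6);
print(nets.place_of("scene","barrel1_c"))
tip([.545,.268,.19],0)
E
```

```text
time: 9.23
position: [0.6094, 0.2655, 0.3754]
tool_rot: [-1.51, 0.45, 0.362]
ft_force: [0.2, -0.2, -1.8]
grip_width: 0.109
t 9.23 p [0.6094 0.2655 0.3754] axes [[0.866, -0.496, 0.06], [-0.048, 0.035, 0.998], [-0.497, -0.868, 0.007]] F [ 0.2 -0.2 -1.8] w 0.109 q [-1.14 -0.19  0.29  2.06  1.2   0.87  0.02]
[{'centre': [0.4722, 0.2874, 0.0488], 'conf': 0.41}]
0.0 [0.7047 0.2589 0.211 ]
lin [ 0.1635  0.0883 -0.    ] twist [-5.00e-02 -1.00e-01  5.99e+01]
```

View pics/k_scene.png

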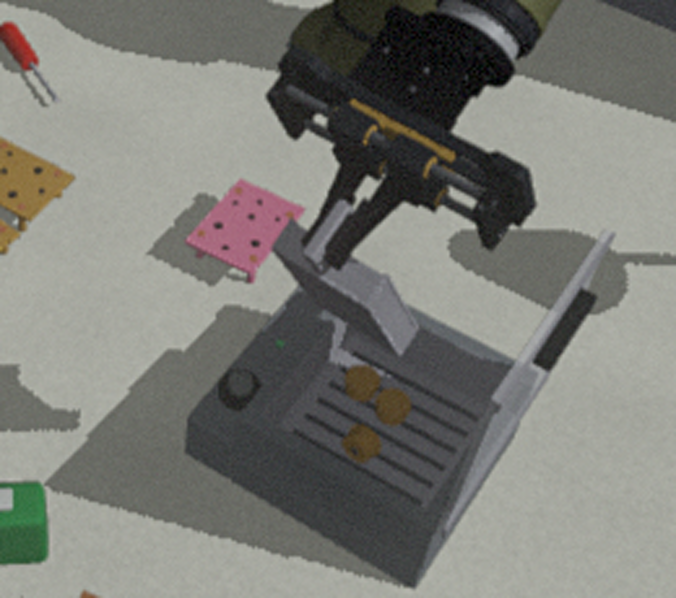

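View pics/k_top.png

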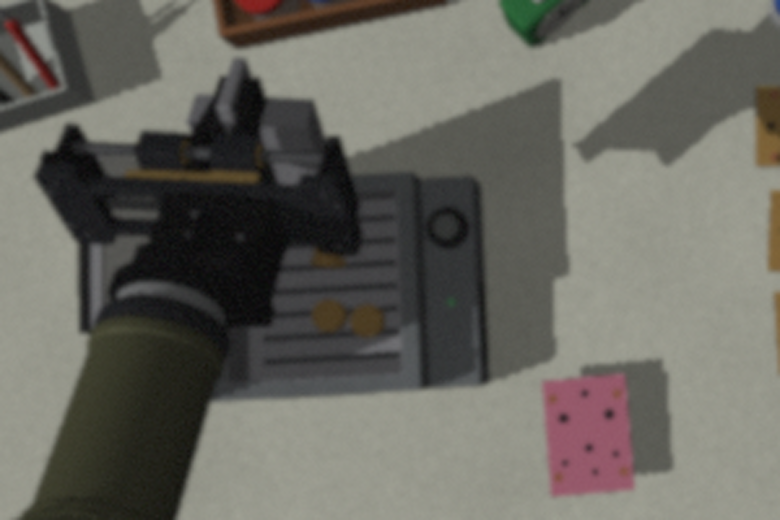

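```bash
python3 -m creep '[{"linear":[0.01,0.01,0],"twist":[0,0,7],"fingers":1},{"linear":[0.02,0.02,0],"twist":[0,0,14],"fingers":1},{"linear":[0.04,0.03,0],"twist":[0,0,21],"fingers":1},{"linear":[0.06,0.04,0],"twist":[0,0,28],"fingers":1},{"linear":[0.08,0.05,0],"twist":[0,0,35],"fingers":1},{"linear":[0.10,0.06,0],"twist":[0,0,42],"fingers":1},{"linear":[0.12,0.07,0],"twist":[0,0,49],"fingers":1},{"linear":[0.14,0.08,0],"twist":[0,0,56],"fingers":1}]' 60
python3 - <<'E'
from h import *
st(); T=RM([0,0,-1],[.057,.998,0])
to([.66,.16,.2],T); to([.617,.063,.12],T)
E
```

```text
time: 10.05
position: [0.6885, 0.2625, 0.2293]
tool_rot: [-1.235, 1.134, 1.066]
ft_force: [0.9, -0.4, -0.3]
grip_width: 0.112
t 10.05 p [0.6885 0.2625 0.2293] axes [[0.139, -0.989, 0.054], [-0.007, 0.053, 0.999], [-0.99, -0.139, 0.0]] F [ 0.9 -0.4 -0.3] w 0.112 q [-0.83  0.45  0.56  1.36 -0.19  1.26  1.24]
lin [ 0.0258  0.0268 -0.1039] twist [0.18 0.04 7.97]
lin [ 0.0997  0.0752 -0.2031] twist [0.18 0.04 7.97]
```

```bash
python3 -m creep '[{"linear":[0.01,0.01,-0.03],"twist":[0,0,4],"fingers":1},{"linear":[0.02,0.02,-0.07],"twist":[0,0,6],"fingers":1},{"linear":[0.026,0.03,-0.104],"twist":[0,0,6],"fingers":1},{"linear":[0.035,0.045,-0.14],"twist":[0,0,6],"fingers":1},{"linear":[0.05,0.06,-0.175],"twist":[0,0,6],"fingers":1},{"linear":[0.075,0.07,-0.20],"twist":[0,0,6],"fingers":1},{"linear":[0.10,0.075,-0.203],"twist":[0,0,6],"fingers":1},{"linear":[0.10,0.075,-0.203],"twist":[0,0,6],"fingers":1}]' 60
python3 -m creep '[{"linear":[0,0,0],"twist":[0,0,0],"fingers":1},{"linear":[0,0,0],"twist":[0,0,0],"fingers":1}]'
python3 - <<'E'
from h import *
st(); T=RM([0,0,-1],[.057,.998,0])
to([.617,.063,.022],T)
E
```

```text
time: 10.72
position: [0.6125, 0.0578, 0.1153]
tool_rot: [-1.182, 1.22, 1.138]
ft_force: [-2.0, 1.2, -2.0]
grip_width: 0.111
time: 10.88
position: [0.6183, 0.0633, 0.1222]
tool_rot: [-1.189, 1.205, 1.137]
ft_force: [0.9, 0.5, -1.9]
grip_width: 0.106
t 10.88 p [0.6183 0.0633 0.1222] axes [[0.042, -0.998, 0.055], [-0.003, 0.055, 0.998], [-0.999, -0.042, -0.0]] F [ 0.9  0.5 -1.9] w 0.106 q [-0.65  0.34  0.6   1.72 -0.21  1.1   1.53]
lin [ 0.1001  0.0055 -0.0004] twist [ 0.1  -0.02  2.41]
```

```bash
python3 -m creep '[{"linear":[0.03,0.002,0],"twist":[0,0,2.4],"fingers":1},{"linear":[0.06,0.004,0],"twist":[0,0,2.4],"fingers":1},{"linear":[0.08,0.0055,0],"twist":[0,0,2.4],"fingers":1},{"linear":[0.09,0.0055,0],"twist":[0,0,2.4],"fingers":1},{"linear":[0.096,0.0055,0],"twist":[0,0,2.4],"fingers":1},{"linear":[0.1,0.0055,0],"twist":[0,0,2.4],"fingers":1},{"linear":[0.1,0.0055,0],"twist":[0,0,2.4],"fingers":1}]' 60
python3 - <<'E'
from h import *
st(); snap("scene","l_scene",(240,100,500,330),2.6)
E
```

```text
time: 11.47
position: [0.6171, 0.0625, 0.0223]
tool_rot: [-1.168, 1.235, 1.167]
ft_force: [0.8, -0.3, -1.4]
grip_width: 0.11
t 11.47 p [0.6171 0.0625 0.0223] axes [[0.001, -0.998, 0.056], [-0.0, 0.056, 0.998], [-1.0, -0.001, -0.0]] F [ 0.8 -0.3 -1.4] w 0.11 q [-0.59  0.49  0.56  1.76 -0.3   0.98  1.6 ]
```

View pics/l_scene.png

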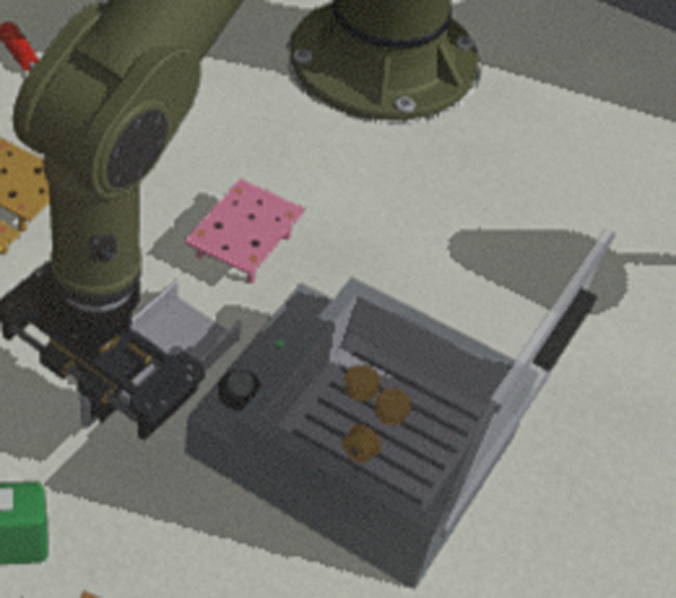

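```bash
python3 -m creep '[{"linear":[0.002,0,0],"twist":[0,0,0],"fingers":1},{"linear":[0.002,0,0],"twist":[0,0,0],"fingers":0},{"linear":[0.002,0,0],"twist":[0,0,0],"fingers":0},{"linear":[0.002,0,0],"twist":[0,0,0],"fingers":0},{"linear":[0.002,0,0],"twist":[0,0,0],"fingers":0},{"linear":[-0.03,0,0],"twist":[0,0,0],"fingers":0},{"linear":[-0.07,0,0],"twist":[0,0,0],"fingers":0},{"linear":[-0.11,0,0],"twist":[0,0,0],"fingers":0}]' 20
python3 - <<'E'
from h import *
st(); snap("top","m_top",(180,110,460,320),2.8); 
print(nets.place_of("top","tray_grip"),nets.place_of("top","tray_lip"))
T=RM([0,0,-1],[1,0.04,0]); to([.5,.45,.36],T); T=RM([0,0,-1],[-1,-0.04,0]); to([.5,.45,.36],T)
E
```

```text
time: 12.18
position: [0.6151, 0.0617, 0.132]
tool_rot: [-1.166, 1.239, 1.168]
ft_force: [0.8, 0.2, 0.2]
grip_width: 0.484
t 12.18 p [0.6151 0.0617 0.132 ] axes [[-0.003, -0.998, 0.057], [-0.001, 0.057, 0.998], [-1.0, 0.003, -0.002]] F [0.8 0.2 0.2] w 0.484 q [-0.63  0.36  0.61  1.68 -0.22  1.17  1.54]
[{'centre': [0.6204, 0.0625, 0.0308], 'conf': 0.95}] [{'centre': [0.4567, 0.0714, 0.0003], 'conf': 0.84}, {'centre': [0.492, 0.386, 0.0966], 'conf': 0.34}]
lin [-0.2243  0.1394  0.381 ] twist [84.42  0.4   0.25]
lin [-0.2243  0.1394  0.381 ] twist [-95.57  -0.25   0.41]
```

View pics/m_top.png

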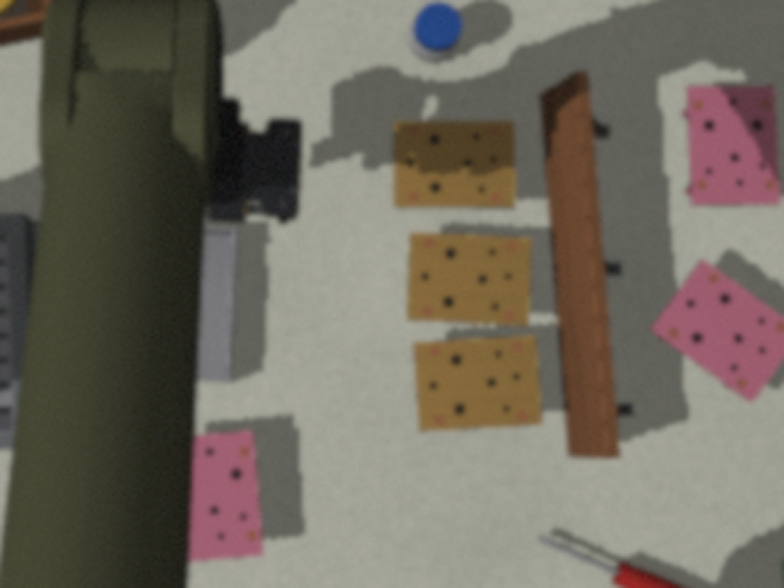

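```bash
python3 -m creep '[{"linear":[-0.04,0,0],"twist":[7,0,0],"fingers":1},{"linear":[-0.08,0.01,0.02],"twist":[14,0,0],"fingers":1},{"linear":[-0.115,0.02,0.04],"twist":[21,0,0],"fingers":1},{"linear":[-0.145,0.03,0.06],"twist":[28,0,0],"fingers":1},{"linear":[-0.17,0.04,0.09],"twist":[35,0,0],"fingers":1},{"linear":[-0.195,0.05,0.12],"twist":[42,0,0],"fingers":1},{"linear":[-0.21,0.065,0.15],"twist":[49,0,0],"fingers":1},{"linear":[-0.225,0.08,0.18],"twist":[56,0,0],"fingers":1}]' 30
python3 - <<'E'
from h import *
st(); 
T=RM([0,0,-1],[1,0.04,0]); to([.5,.45,.37],T)
E
```

```text
time: 13.0
position: [0.5459, 0.2476, 0.3568]
tool_rot: [-0.416, 1.532, 0.415]
ft_force: [0.8, -0.3, 0.1]
grip_width: 0.03
t 13.0 p [0.5459 0.2476 0.3568] axes [[-0.001, -0.505, 0.863], [-0.0, 0.863, 0.505], [-1.0, -0.0, -0.001]] F [ 0.8 -0.3  0.1] w 0.03 q [-1.03  0.21  0.68  1.4  -0.13  1.58  0.17]
lin [-0.0133  0.1979  0.0627] twist [ 2.807e+01 -5.000e-02  1.000e-02]
```

```bash
python3 -m creep '[{"linear":[-0.013,0.035,0.01],"twist":[7,0,0],"fingers":1},{"linear":[-0.013,0.07,0.02],"twist":[14,0,0],"fingers":1},{"linear":[-0.013,0.105,0.032],"twist":[21,0,0],"fingers":1},{"linear":[-0.013,0.14,0.044],"twist":[28,0,0],"fingers":1},{"linear":[-0.013,0.175,0.055],"twist":[28,0,0],"fingers":1},{"linear":[-0.013,0.198,0.063],"twist":[28,0,0],"fingers":1},{"linear":[-0.013,0.198,0.063],"twist":[28,0,0],"fingers":1},{"linear":[-0.013,0.198,0.063],"twist":[28,0,0],"fingers":1}]' 30
python3 - <<'E'
from h import *
st(); snap("top","n_top",(0,120,300,320),2.6);
T=RM([0,0,-1],[1,0.04,0]); to([.5,.45,.27],T);to([.5,.42,.27],T)
print(nets.place_of("top","lid_edge"))
E
```

```text
time: 13.67
position: [0.4982, 0.4506, 0.3669]
tool_rot: [-0.043, 1.573, 0.038]
ft_force: [0.8, -0.8, -0.0]
grip_width: -0.002
t 13.67 p [0.4982 0.4506 0.3669] axes [[-0.003, -0.051, 0.999], [-0.003, 0.999, 0.051], [-1.0, -0.003, -0.003]] F [ 0.8 -0.8 -0. ] w -0.002 q [-1.21  0.39  0.65  1.17 -0.23  1.65 -0.57]
lin [0.0977 0.0018 0.0007] twist [ 0.46 -0.1   0.18]
lin [ 0.0978 -0.0282 -0.0007] twist [ 0.46 -0.1   0.18]
[{'centre': [0.4957, 0.3991, 0.2931], 'conf': 0.77}, {'centre': [0.4564, 0.0663, -0.0005], 'conf': 0.23}]
```

View pics/n_top.png

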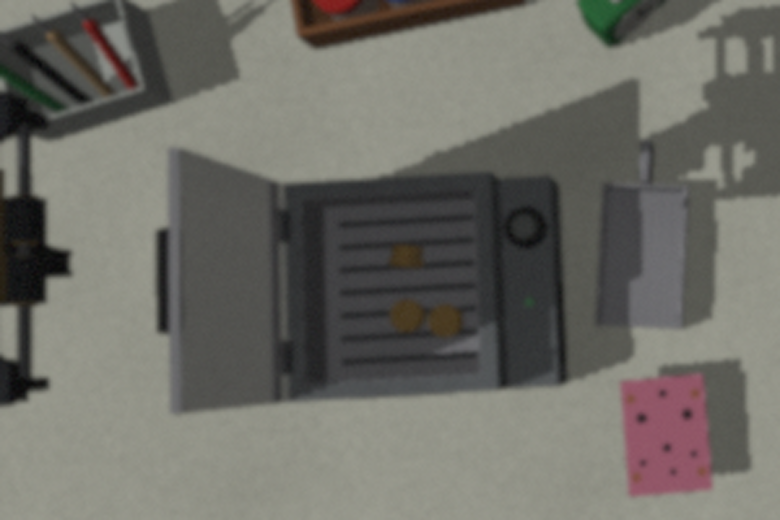

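```bash
cat > lid.py <<'E'
from h import *
import sys
r=.15
for a in map(float,sys.argv[1:]):
    t=np.radians(a); y=.390-r*np.cos(t)+.007*np.sin(t)+.0095; z=.1+r*np.sin(t)+.007*np.cos(t)+.011
    print(a,end=" "); to([.56,y,z],RM([0,0,-1],[1,.04,0]))
E
python3 - <<'E'
from h import *
T=RM([0,0,-1],[1,0.04,0]); to([.56,.45,.36],T);to([.56,.45,.261],T)
E
python3 lid.py 94 85 75 65 55 45
```

```text
lin [ 0.0084 -0.      0.0598] twist [ 0.34 -0.06  0.14]
lin [0.1074 0.0002 0.0599] twist [ 0.34 -0.06  0.14]
94.0 lin [ 0.1084 -0.0328  0.0584] twist [ 0.34 -0.06  0.14]
85.0 lin [ 0.1075 -0.0563  0.0573] twist [ 0.34 -0.06  0.14]
75.0 lin [ 0.1109 -0.0822  0.0561] twist [ 0.34 -0.06  0.14]
65.0 lin [ 0.1188 -0.1072  0.055 ] twist [ 0.34 -0.06  0.14]
55.0 lin [ 0.1309 -0.1304  0.0539] twist [ 0.34 -0.06  0.14]
45.0 lin [ 0.1468 -0.1511  0.053 ] twist [ 0.34 -0.06  0.14]
```

```bash
python3 -m creep '[{"linear":[0.0,0.002,0.03],"twist":[0,0,0],"fingers":1},{"linear":[0.02,0.003,0.06],"twist":[0,0,0],"fingers":1},{"linear":[0.05,0.003,0.06],"twist":[0,0,0],"fingers":1},{"linear":[0.08,0.003,0.06],"twist":[0,0,0],"fingers":1},{"linear":[0.108,0.003,0.06],"twist":[0,0,0],"fingers":1},{"linear":[0.108,0.003,0.06],"twist":[0,0,0],"fingers":1}]' 30
python3 - <<'E'
from h import *
st(); snap("scene","o_scene",(260,100,500,330),2.6)
E
python3 lid.py 94 85 75 65 55 45
```

```text
time: 14.27
position: [0.558, 0.4507, 0.2546]
tool_rot: [-0.04, 1.579, 0.029]
ft_force: [-0.6, -0.0, -1.4]
grip_width: 0.005
t 14.27 p [0.558  0.4507 0.2546] axes [[-0.009, -0.044, 0.999], [-0.008, 0.999, 0.044], [-1.0, -0.007, -0.009]] F [-0.6 -0.  -1.4] w 0.005 q [-1.13  0.52  0.64  1.23 -0.3   1.49 -0.49]
94.0 lin [-0.0017 -0.0349 -0.0002] twist [ 0.27 -0.32  0.25]
85.0 lin [-0.0025 -0.0585 -0.0013] twist [ 0.27 -0.32  0.25]
75.0 lin [ 0.001  -0.0844 -0.0024] twist [ 0.27 -0.32  0.25]
65.0 lin [ 0.0089 -0.1093 -0.0035] twist [ 0.27 -0.32  0.25]
55.0 lin [ 0.021  -0.1325 -0.0045] twist [ 0.27 -0.32  0.25]
45.0 lin [ 0.037  -0.1532 -0.0053] twist [ 0.27 -0.32  0.25]
```

View pics/o_scene.png

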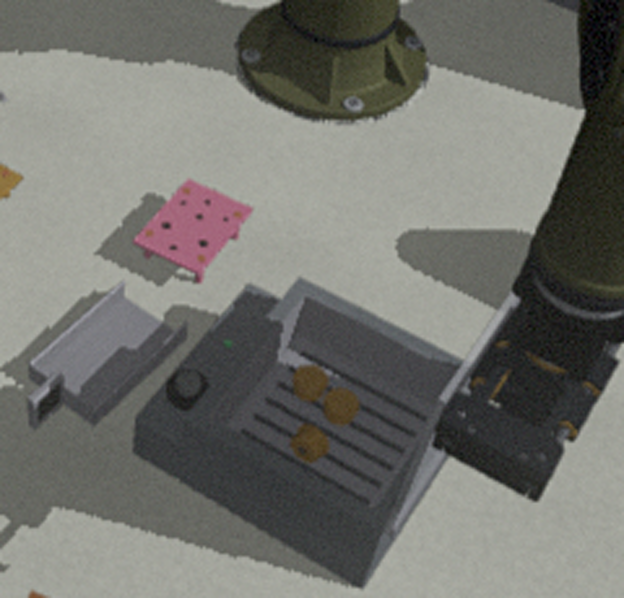

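```bash
python3 -m creep '[{"linear":[-0.002,-0.02,0],"twist":[0,0,0],"fingers":1},{"linear":[-0.002,-0.035,0],"twist":[0,0,0],"fingers":1},{"linear":[-0.002,-0.058,0],"twist":[0,0,0],"fingers":1},{"linear":[0.001,-0.084,0],"twist":[0,0,0],"fingers":1},{"linear":[0.009,-0.109,0],"twist":[0,0,0],"fingers":1},{"linear":[0.021,-0.132,0],"twist":[0,0,0],"fingers":1},{"linear":[0.037,-0.153,0],"twist":[0,0,0],"fingers":1},{"linear":[0.037,-0.153,0],"twist":[0,0,0],"fingers":1}]' 30
python3 - <<'E'
from h import *
st(); snap("scene","p_scene",(260,100,500,330),2.6)
E
python3 lid.py 45 35 25 15 5 0 -2
```

```text
time: 14.98
position: [0.5682, 0.2944, 0.2256]
tool_rot: [-0.032, 1.57, 0.029]
ft_force: [0.0, -0.8, -0.1]
grip_width: 0.005
t 14.98 p [0.5682 0.2944 0.2256] axes [[0.0, -0.039, 0.999], [-0.002, 0.999, 0.039], [-1.0, -0.002, 0.0]] F [ 0.  -0.8 -0.1] w 0.005 q [-1.06  0.35  0.7   1.51 -0.23  1.36 -0.31]
45.0 lin [ 0.0045  0.0011 -0.008 ] twist [ 0.08  0.05 -0.02]
35.0 lin [ 0.0238 -0.0166 -0.0088] twist [ 0.08  0.05 -0.02]
25.0 lin [ 0.0458 -0.0308 -0.0094] twist [ 0.08  0.05 -0.02]
15.0 lin [ 0.0699 -0.0409 -0.0098] twist [ 0.08  0.05 -0.02]
5.0 lin [ 0.0955 -0.0466 -0.0101] twist [ 0.08  0.05 -0.02]
0.0 lin [ 0.1085 -0.0478 -0.0102] twist [ 0.08  0.05 -0.02]
-2.0 lin [ 0.1138 -0.048  -0.0102] twist [ 0.08  0.05 -0.02]
```

View pics/p_scene.png

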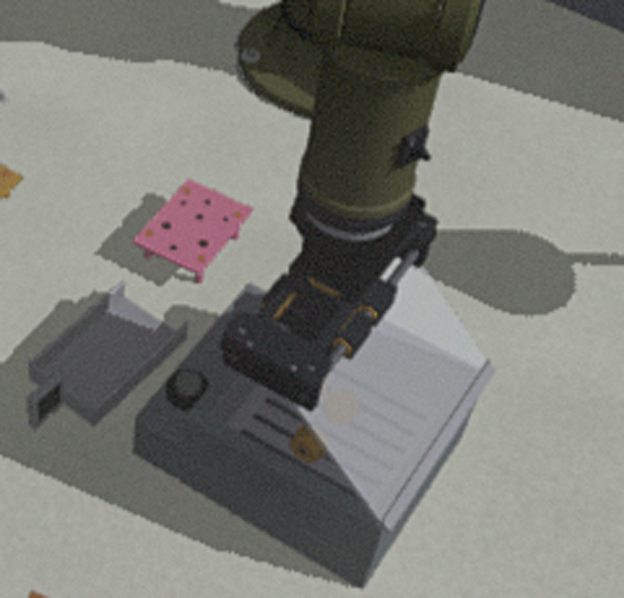

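```bash
python3 -m creep '[{"linear":[0.010,-0.006,-0.004],"twist":[0,0,0],"fingers":1},{"linear":[0.024,-0.0166,-0.009],"twist":[0,0,0],"fingers":1},{"linear":[0.046,-0.031,-0.009],"twist":[0,0,0],"fingers":1},{"linear":[0.070,-0.041,-0.010],"twist":[0,0,0],"fingers":1},{"linear":[0.090,-0.045,-0.010],"twist":[0,0,0],"fingers":1},{"linear":[0.102,-0.047,-0.010],"twist":[0,0,0],"fingers":1},{"linear":[0.1085,-0.048,-0.010],"twist":[0,0,0],"fingers":1},{"linear":[0.1085,-0.048,-0.010],"twist":[0,0,0],"fingers":1}]' 30
python3 - <<'E'
from h import *
st()
E
```

```text
time: 15.7
position: [0.5601, 0.2541, 0.119]
tool_rot: [-0.036, 1.569, 0.039]
ft_force: [-3.6, -2.9, 7.9]
grip_width: 0.006
t 15.7 p [0.5601 0.2541 0.119 ] axes [[0.001, -0.048, 0.999], [0.002, 0.999, 0.048], [-1.0, 0.002, 0.001]] F [-3.6 -2.9  7.9] w 0.006 q [-1.02  0.38  0.68  1.7  -0.26  1.15 -0.22]
```

```bash
python3 -m creep '[{"linear":[0.002,0,0],"twist":[0,0,0],"fingers":1},{"linear":[0.002,0,0],"twist":[0,0,0],"fingers":1},{"linear":[0.002,0,0],"twist":[0,0,0],"fingers":1}]' 30
python3 -m creep '[{"linear":[-0.03,0,0],"twist":[0,0,0],"fingers":1},{"linear":[-0.06,0,0],"twist":[0,0,0],"fingers":1},{"linear":[-0.08,0,0],"twist":[0,0,0],"fingers":1},{"linear":[-0.08,0,0],"twist":[0,0,0],"fingers":1}]' 30
python3 - <<'E'
from h import *
st(); p,d,c=snap("scene","q_scene",(260,100,500,330),2.6); p,d,c=snap("top","q_top"); W=cloud(d,c)
print(nets.place_of("top","lid_edge"),nets.place_of("top","start_top"),nets.place_of("scene","start_top"))
T=RM([0,0,-1],[1,0.04,0]); to([.555,.176,.16],T)
E
```

```text
time: 15.95
position: [0.5601, 0.2542, 0.1188]
tool_rot: [-0.036, 1.569, 0.039]
ft_force: [-5.4, -4.4, 17.0]
grip_width: 0.007
time: 16.28
position: [0.5625, 0.2555, 0.2011]
tool_rot: [-0.034, 1.562, 0.042]
ft_force: [1.0, -1.9, 0.7]
grip_width: 0.004
t 16.28 p [0.5625 0.2555 0.2011] axes [[0.009, -0.048, 0.999], [0.006, 0.999, 0.048], [-1.0, 0.006, 0.009]] F [ 1.  -1.9  0.7] w 0.004 q [-1.05  0.31  0.71  1.61 -0.21  1.29 -0.26]
[{'centre': [0.5018, 0.1984, 0.1028], 'conf': 0.65}] [{'centre': [0.5548, 0.1766, 0.0816], 'conf': 0.46}, {'centre': [0.5481, -0.2673, 0.0029], 'conf': 0.39}] [{'centre': [0.5546, 0.1752, 0.0806], 'conf': 0.6}]
lin [ 0.0333 -0.0773 -0.007 ] twist [ 0.47 -0.11  0.05]
```

View pics/q_scene.png

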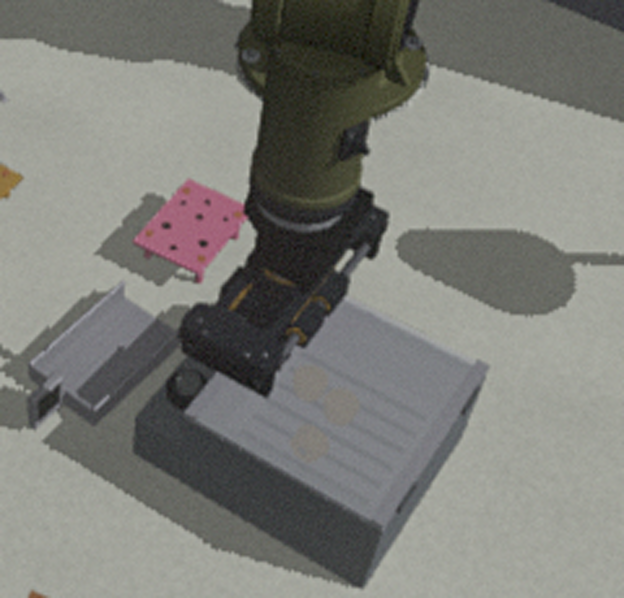

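```bash
python3 -m creep '[{"linear":[0,-0.03,-0.007],"twist":[0,0,0],"fingers":1},{"linear":[0.02,-0.06,-0.007],"twist":[0,0,0],"fingers":1},{"linear":[0.055,-0.078,-0.007],"twist":[0,0,0],"fingers":1},{"linear":[0.085,-0.078,-0.007],"twist":[0,0,0],"fingers":1},{"linear":[0.1,-0.078,-0.007],"twist":[0,0,0],"fingers":1},{"linear":[0.1,-0.078,-0.007],"twist":[0,0,0],"fingers":1}]' 30
python3 - <<'E'
from h import *
st()
T=RM([0,0,-1],[1,0.04,0]); to([.555,.176,.086],T)
E
```

```text
time: 17.03
position: [0.5526, 0.1729, 0.0897]
tool_rot: [-0.04, 1.578, 0.033]
ft_force: [-2.0, -1.6, 2.8]
grip_width: 0.004
t 17.03 p [0.5526 0.1729 0.0897] axes [[-0.008, -0.046, 0.999], [-0.005, 0.999, 0.046], [-1.0, -0.005, -0.008]] F [-2.  -1.6  2.8] w 0.004 q [-0.95  0.35  0.72  1.81 -0.25  1.08 -0.1 ]
lin [0.0036 0.003  0.0026] twist [ 0.37 -0.44  0.27]
```

```bash
python3 -m creep '[{"linear":[0.004,0.002,0.002],"twist":[0,0,0],"fingers":1},{"linear":[0.006,0.002,0.002],"twist":[0,0,0],"fingers":1},{"linear":[0.006,0.002,0.002],"twist":[0,0,0],"fingers":1},{"linear":[0.006,0.002,0.002],"twist":[0,0,0],"fingers":1}]' 30
python3 - <<'E'
from h import *
st()
snap("scene","r_scene",(260,150,400,300),4)
E
```

```text
time: 17.37
position: [0.5581, 0.1775, 0.089]
tool_rot: [-0.038, 1.57, 0.038]
ft_force: [-1.3, -1.3, 3.2]
grip_width: 0.005
t 17.37 p [0.5581 0.1775 0.089 ] axes [[0.001, -0.048, 0.999], [0.0, 0.999, 0.048], [-1.0, 0.0, 0.001]] F [-1.3 -1.3  3.2] w 0.005 q [-0.95  0.36  0.71  1.8  -0.26  1.08 -0.09]
```

View pics/r_scene.png

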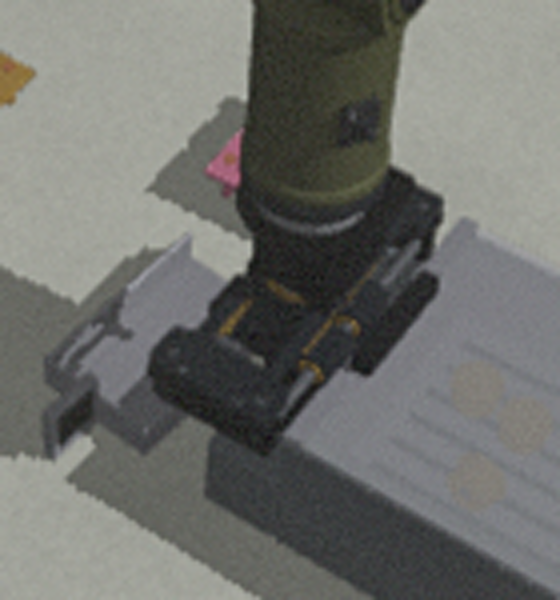

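```bash
python3 -m creep '[{"linear":[0.003,0,-0.002],"twist":[0,0,0],"fingers":1},{"linear":[0.006,0,-0.002],"twist":[0,0,0],"fingers":1},{"linear":[0.006,0,-0.002],"twist":[0,0,0],"fingers":1},{"linear":[0.006,0,-0.002],"twist":[0,0,0],"fingers":1}]' 30
```

```text
time: 17.75
position: [0.5581, 0.1776, 0.0869]
tool_rot: [-0.035, 1.566, 0.04]
ft_force: [-5.8, -3.5, 25.4]
grip_width: 0.006
```

```bash
python3 -m creep '[{"linear":[-0.02,0,0],"twist":[0,0,0],"fingers":1},{"linear":[-0.05,0,0],"twist":[0,0,0],"fingers":1},{"linear":[-0.085,0,0],"twist":[0,0,0],"fingers":1},{"linear":[-0.12,-0.02,0.01],"twist":[0,0,-5],"fingers":1},{"linear":[-0.15,-0.05,0.02],"twist":[0,0,-10],"fingers":1},{"linear":[-0.17,-0.08,0.03],"twist":[0,0,-15],"fingers":1}]' 30
cat >> h.py <<'E'
N=np.array([.042,-.999,0]); TA=np.array([.999,.042,0]); UP=np.array([0,0,1.])
def tdir(tau):
    t=np.radians(tau); x=N*np.cos(t)-UP*np.sin(t); return RM(x,TA)
def railpt(s): return np.array([.553,-.266,0])+TA*s   # s along rail
def corner(C,tau):
    Rm=tdir(tau); to(np.array(C)-Rm.apply([.011,-.0095,0]),Rm)
E
python3 - <<'E'
from h import *
st(); 
# P1 rail coordinate
for P in ([.650,-.177,0],[.545,-.1875,0],[.4515,-.192,0]):
    v=np.array(P)-railpt(0); print("s",(v@TA).round(4),"dist",(-v@N).round(4))
Rm=tdir(35); print(Rm.as_matrix().round(3).tolist()); to([.65,-.02,.2],Rm)
snap("top","s_top",(180,110,460,320),2.8)
E
```

```text
time: 18.25
position: [0.5909, 0.0998, 0.2557]
tool_rot: [-0.244, 1.55, -0.167]
ft_force: [0.1, -0.3, -0.5]
grip_width: 0.007
t 18.25 p [0.5909 0.0998 0.2557] axes [[0.017, -0.048, 0.999], [-0.259, 0.965, 0.05], [-0.966, -0.259, 0.004]] F [ 0.1 -0.3 -0.5] w 0.007 q [-1.01  0.3   0.81  1.55  0.04  1.42 -0.18]
s 0.1006 dist 0.0848
s -0.0047 dist 0.0788
s -0.0983 dist 0.0782
[[0.034, -0.024, 0.999], [-0.818, 0.573, 0.042], [-0.574, -0.819, 0.0]]
lin [ 0.0859 -0.1039  0.0528] twist [  0.26   0.49 -39.96]
```

View pics/s_top.png

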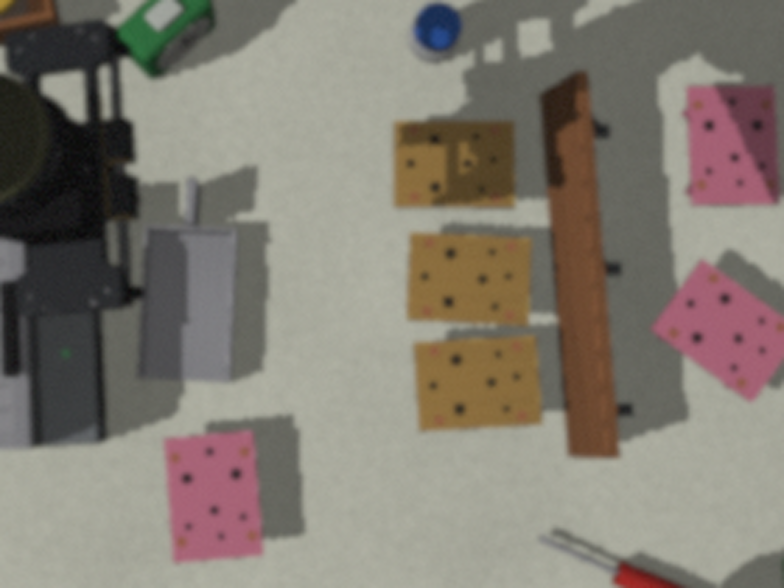

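```bash
python3 -m creep '[{"linear":[0.01,-0.015,0.01],"twist":[0,0,-6],"fingers":1},{"linear":[0.025,-0.03,0.02],"twist":[0,0,-12],"fingers":1},{"linear":[0.04,-0.05,0.03],"twist":[0,0,-18],"fingers":1},{"linear":[0.055,-0.07,0.04],"twist":[0,0,-24],"fingers":1},{"linear":[0.07,-0.09,0.05],"twist":[0,0,-30],"fingers":1},{"linear":[0.085,-0.104,0.053],"twist":[0,0,-36],"fingers":1},{"linear":[0.085,-0.104,0.053],"twist":[0,0,-40],"fingers":1},{"linear":[0.085,-0.104,0.053],"twist":[0,0,-40],"fingers":1}]' 30
python3 - <<'E'
from h import *
st(); snap("scene","t_scene",(60,60,460,360),2)
c=railpt(.1006)-N*.16+UP*.06; corner(c,35)
E
```

```text
time: 18.97
position: [0.6468, -0.0184, 0.1917]
tool_rot: [-0.789, 1.419, -0.709]
ft_force: [0.1, 1.7, -1.7]
grip_width: 0.003
t 18.97 p [ 0.6468 -0.0184  0.1917] axes [[0.038, -0.036, 0.999], [-0.82, 0.57, 0.052], [-0.571, -0.821, -0.007]] F [ 0.1  1.7 -1.7] w 0.003 q [-1.06  0.72  0.89  1.57  0.41  1.33 -0.35]
lin [ 0.1337  0.0716 -0.0044] twist [0.51 0.29 0.02]
```

View pics/t_scene.png

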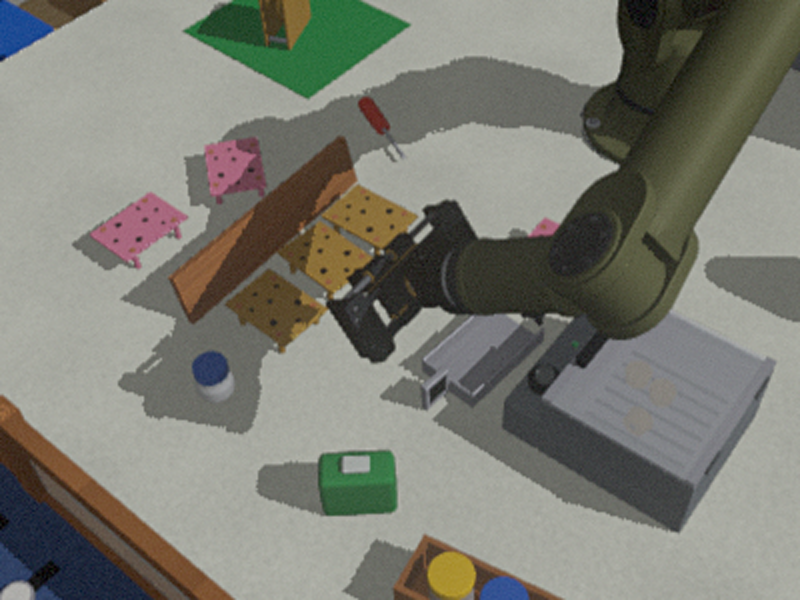

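```bash
python3 -m creep '[{"linear":[0.03,0.015,0],"twist":[0,0,0],"fingers":1},{"linear":[0.06,0.03,-0.004],"twist":[0,0,0],"fingers":1},{"linear":[0.09,0.05,-0.004],"twist":[0,0,0],"fingers":1},{"linear":[0.115,0.062,-0.004],"twist":[0,0,0],"fingers":1},{"linear":[0.133,0.0716,-0.004],"twist":[0,0,0],"fingers":1},{"linear":[0.133,0.0716,-0.004],"twist":[0,0,0],"fingers":1}]' 30
python3 - <<'E'
from h import *
st(); p,d,c=snap("scene","u_scene",(60,60,460,360),2); W=cloud(d,c)
m=(W[...,1]>0.11)&(W[...,1]<0.32)&(W[...,0]>.38)&(W[...,2]>.125); print("arm over dryer min z",np.nanmin(W[...,2][m]) if m.any() else None, m.sum())
Rm=tdir(35)
for dist,z in ((.165,.0325),(.150,.0325),(.103,.0325)):
    e=railpt(.1006)-N*dist+UP*z; to(e-Rm.apply([.011,0,0]),Rm)
E
```

```text
time: 19.52
position: [0.6452, -0.0917, 0.0599]
tool_rot: [-0.778, 1.421, -0.713]
ft_force: [0.1, -0.6, 0.4]
grip_width: 0.006
t 19.52 p [ 0.6452 -0.0917  0.0599] axes [[0.034, -0.028, 0.999], [-0.818, 0.574, 0.044], [-0.575, -0.818, -0.003]] F [ 0.1 -0.6  0.4] w 0.006 q [-0.96  0.86  0.83  1.68  0.38  1.08 -0.43]
arm over dryer min z 0.12500565085428328 11610
lin [ 0.0113  0.0205 -0.0003] twist [ 0.15  0.12 -0.05]
lin [ 0.0235  0.0119 -0.0004] twist [ 0.15  0.12 -0.05]
lin [ 0.062  -0.0151 -0.0005] twist [ 0.15  0.12 -0.05]
```

View pics/u_scene.png

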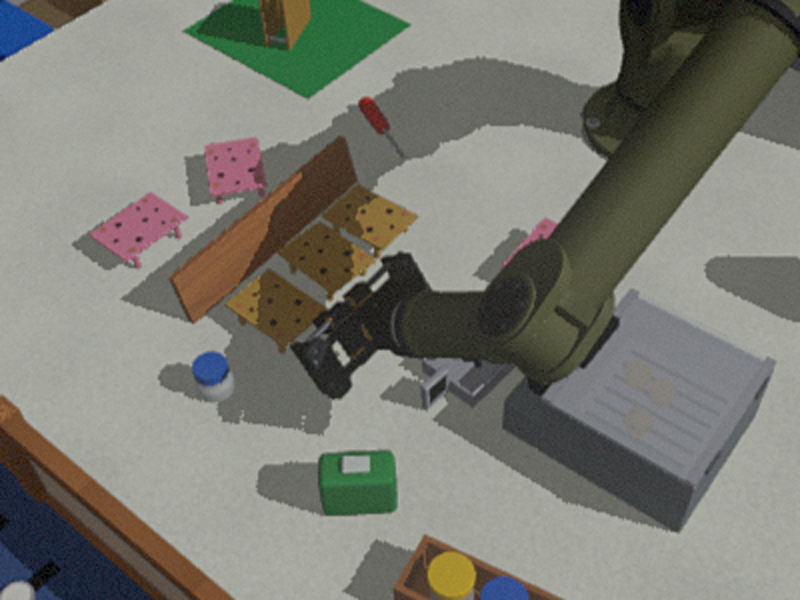

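```bash
python3 - <<'E'
from h import *
p,d,c=snap("scene","u2"); W=cloud(d,c)
hsv=cv2.cvtColor(p,cv2.COLOR_RGB2HSV)
m=(hsv[...,0]>22)&(hsv[...,0]<45)&(hsv[...,1]>60)&(W[...,0]>.4)&(W[...,1]>-.05)&(W[...,1]<.4)&(W[...,2]>.06)
q=W[m]; print(len(q)); 
for lo in np.arange(-.05,.35,.03):
    a=q[(q[:,1]>lo)&(q[:,1]<lo+.03)]
    if len(a)>5: print(lo.round(2),"zmin %.3f zmax %.3f x %.3f..%.3f"%(*np.percentile(a[:,2],[1,99]),*np.percentile(a[:,0],[1,99])))
E
```

```text
6836
-0.05 zmin 0.116 zmax 0.147 x 0.564..0.734
-0.02 zmin 0.085 zmax 0.154 x 0.604..0.735
0.01 zmin 0.121 zmax 0.188 x 0.598..0.675
0.04 zmin 0.161 zmax 0.219 x 0.624..0.676
0.07 zmin 0.163 zmax 0.237 x 0.632..0.677
0.1 zmin 0.189 zmax 0.259 x 0.632..0.672
0.13 zmin 0.201 zmax 0.310 x 0.606..0.672
0.16 zmin 0.072 zmax 0.389 x 0.491..0.687
0.19 zmin 0.229 zmax 0.468 x 0.406..0.687
0.22 zmin 0.066 zmax 0.481 x 0.404..0.829
0.25 zmin 0.065 zmax 0.479 x 0.402..0.824
0.28 zmin 0.428 zmax 0.457 x 0.400..0.411
```

```bash
python3 -m creep '[{"linear":[0.006,0.01,0],"twist":[0,0,0],"fingers":1},{"linear":[0.0113,0.0205,0],"twist":[0,0,0],"fingers":1},{"linear":[0.0235,0.012,0],"twist":[0,0,0],"fingers":1},{"linear":[0.035,0.004,0],"twist":[0,0,0],"fingers":1},{"linear":[0.043,-0.002,0],"twist":[0,0,0],"fingers":1},{"linear":[0.050,-0.0066,0],"twist":[0,0,0],"fingers":1},{"linear":[0.057,-0.0115,0],"twist":[0,0,0],"fingers":1},{"linear":[0.057,-0.0115,0],"twist":[0,0,0],"fingers":1}]' 30
python3 - <<'E'
from h import *
st(); p,d,c=snap("scene","v_scene",(140,120,300,270),4)
E
```

```text
time: 20.28
position: [0.6491, -0.1459, 0.0399]
tool_rot: [-0.779, 1.416, -0.716]
ft_force: [-0.1, -0.2, -0.3]
grip_width: 0.004
t 20.28 p [ 0.6491 -0.1459  0.0399] axes [[0.036, -0.025, 0.999], [-0.82, 0.571, 0.044], [-0.572, -0.82, 0.0]] F [-0.1 -0.2 -0.3] w 0.004 q [-0.89  0.89  0.84  1.71  0.4   0.98 -0.43]
```

View pics/v_scene.png

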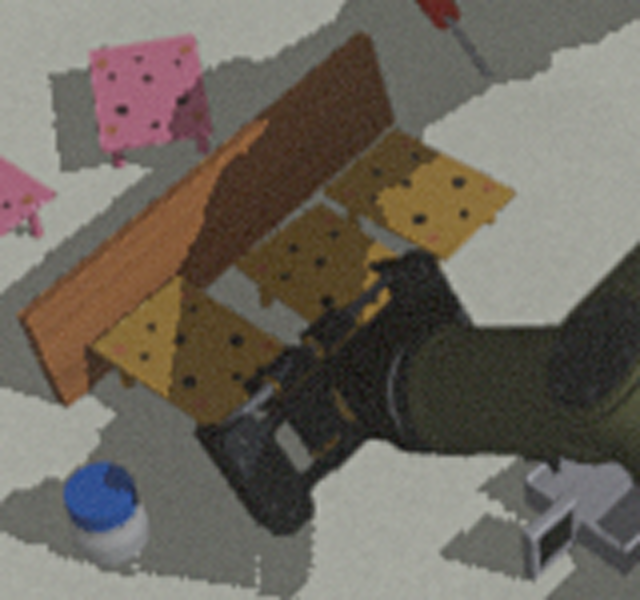

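```bash
python3 -m creep '[{"linear":[0.004,-0.003,0],"twist":[0,0,0],"fingers":1},{"linear":[0.007,-0.005,0],"twist":[0,0,0],"fingers":1},{"linear":[0.007,-0.005,0],"twist":[0,0,0],"fingers":1}]' 30
python3 - <<'E'
from h import *
st(); p,d,c=snap("top","w_top",(300,120,420,280),4.0); W=cloud(d,c)
z=W[...,2]; hsv=cv2.cvtColor(p,cv2.COLOR_RGB2HSV)
q=W[(z>.028)&(z<.042)&(hsv[...,1]>90)&(W[...,0]>.6)&(W[...,0]<.7)&(W[...,1]<-.12)&(W[...,1]>-.3)]
print(np.percentile(q[:,1],[1,99]))
e=railpt(.1006)-N*.1025; print("edge exp",e)
E
```

```text
time: 20.58
position: [0.6503, -0.1509, 0.0385]
tool_rot: [-0.78, 1.416, -0.711]
ft_force: [0.3, 2.0, -0.0]
grip_width: 0.008
t 20.58 p [ 0.6503 -0.1509  0.0385] axes [[0.039, -0.028, 0.999], [-0.818, 0.573, 0.048], [-0.574, -0.819, -0.0]] F [ 0.3  2.  -0. ] w 0.008 q [-0.88  0.89  0.84  1.72  0.4   0.97 -0.42]
[-0.2753285  -0.16375262]
edge exp [ 0.6491944 -0.1593773  0.       ]
```

View pics/w_top.png

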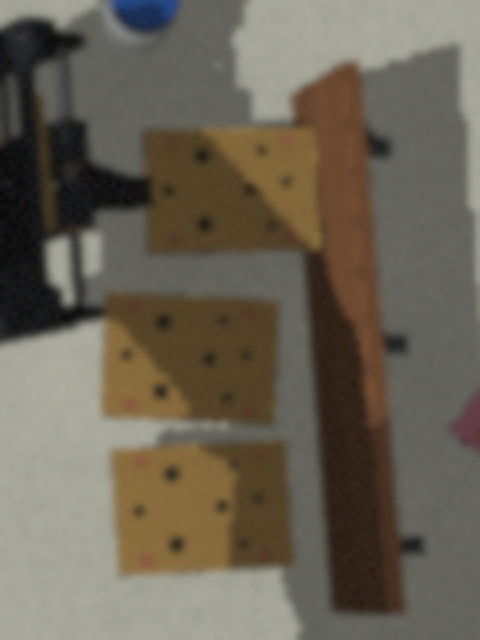

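```bash
cat > scoop.py <<'E'
from h import *
import sys
s=float(sys.argv[1]); tau=float(sys.argv[2]); r=.10
mode=sys.argv[3]
for a in sys.argv[4:]:
    if mode=="c":
        d,z=map(float,a.split(",")); C=railpt(s)-N*d+UP*z
    else:
        t=np.radians(float(a)); h=max(0,.03*np.cos(t)-.018*np.sin(t)) if float(a)<59 else 0
        d=-.213*h+r*np.cos(t); z=h+r*np.sin(t); C=railpt(s)-N*d+UP*z
    print(a,"d,z",round(d,4),round(z,4),end="  "); corner(C,tau)
E
python3 scoop.py .0975 35 c .116,.032 .116,.0215 .0925,.0215; python3 scoop.py .0975 35 a 0 10 20 30 40 
```

```text
.116,.032 d,z 0.116 0.032  lin [-0.0113  0.0178 -0.0044] twist [0.22 0.26 0.01]
.116,.0215 d,z 0.116 0.0215  lin [-0.0053  0.0264 -0.0044] twist [0.22 0.26 0.01]
.0925,.0215 d,z 0.0925 0.0215  lin [ 0.0139  0.0129 -0.0045] twist [0.22 0.26 0.01]
0 d,z 0.0936 0.03  lin [ 0.0081  0.0066 -0.0045] twist [0.22 0.26 0.01]
10 d,z 0.0929 0.0438  lin [ 0.0009 -0.0051 -0.0045] twist [0.22 0.26 0.01]
20 d,z 0.0893 0.0562  lin [-0.0034 -0.0174 -0.0046] twist [0.22 0.26 0.01]
30 d,z 0.083 0.067  lin [-0.0044 -0.0298 -0.0046] twist [0.22 0.26 0.01]
40 d,z 0.0742 0.0757  lin [-0.0021 -0.042  -0.0047] twist [0.22 0.26 0.01]
```

```bash
python3 -m creep '[{"linear":[-0.012,0.008,0],"twist":[0,0,0],"fingers":1},{"linear":[-0.0113,0.0178,-0.001],"twist":[0,0,0],"fingers":1},{"linear":[-0.0053,0.0264,-0.001],"twist":[0,0,0],"fingers":1},{"linear":[-0.0053,0.0264,-0.001],"twist":[0,0,0],"fingers":1},{"linear":[0.004,0.02,-0.001],"twist":[0,0,0],"fingers":1},{"linear":[0.0139,0.0129,-0.001],"twist":[0,0,0],"fingers":1},{"linear":[0.0139,0.0129,-0.001],"twist":[0,0,0],"fingers":1},{"linear":[0.0139,0.0129,-0.001],"twist":[0,0,0],"fingers":1}]' 30
python3 - <<'E'
from h import *
st(); p,d,c=snap("scene","x_scene",(140,120,300,270),4)
E
python3 scoop.py .0996 35 a 0 10 20 30 40 50
```

```text
time: 21.3
position: [0.6483, -0.1579, 0.0208]
tool_rot: [-0.779, 1.417, -0.716]
ft_force: [-0.3, 0.7, -1.4]
grip_width: 0.006
t 21.3 p [ 0.6483 -0.1579  0.0208] axes [[0.035, -0.025, 0.999], [-0.819, 0.572, 0.044], [-0.572, -0.82, -0.0]] F [-0.3  0.7 -1.4] w 0.006 q [-0.87  0.91  0.83  1.72  0.39  0.94 -0.44]
0 d,z 0.0936 0.03  lin [-0.007  -0.0049 -0.0006] twist [0.12 0.13 0.04]
10 d,z 0.0929 0.0438  lin [-0.0143 -0.0166 -0.0006] twist [0.12 0.13 0.04]
20 d,z 0.0893 0.0562  lin [-0.0185 -0.0289 -0.0006] twist [0.12 0.13 0.04]
30 d,z 0.083 0.067  lin [-0.0195 -0.0413 -0.0007] twist [0.12 0.13 0.04]
40 d,z 0.0742 0.0757  lin [-0.0173 -0.0535 -0.0007] twist [0.12 0.13 0.04]
50 d,z 0.0631 0.0821  lin [-0.0119 -0.0651 -0.0007] twist [0.12 0.13 0.04]
```

View pics/x_scene.png

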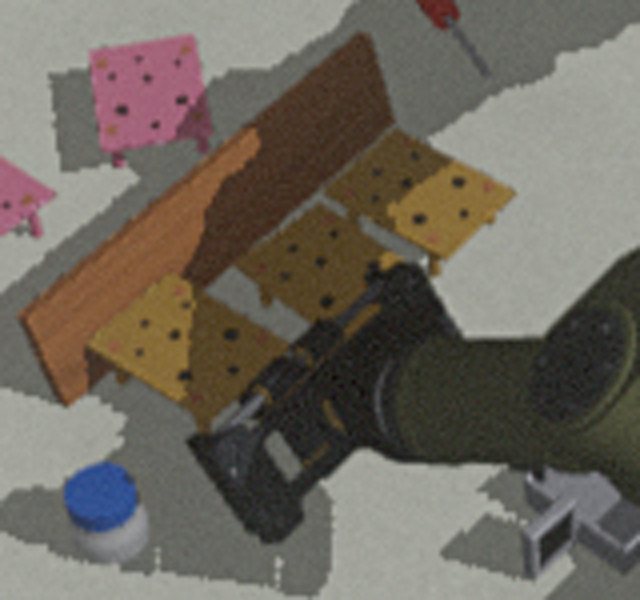

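```bash
python3 -m creep '[{"linear":[-0.007,-0.005,0],"twist":[0,0,0],"fingers":1},{"linear":[-0.0143,-0.0166,0],"twist":[0,0,0],"fingers":1},{"linear":[-0.0185,-0.029,0],"twist":[0,0,0],"fingers":1},{"linear":[-0.0195,-0.041,0],"twist":[0,0,0],"fingers":1},{"linear":[-0.0173,-0.0535,0],"twist":[0,0,0],"fingers":1},{"linear":[-0.0173,-0.0535,0],"twist":[0,0,0],"fingers":1}]' 30
python3 - <<'E'
from h import *
st(); p,d,c=snap("scene","y_scene",(140,120,300,270),4)
E
python3 scoop.py .0996 35 a 40 50 60 70 80 90 97
```

```text
time: 21.85
position: [0.6506, -0.1749, 0.0779]
tool_rot: [-0.778, 1.413, -0.716]
ft_force: [0.4, -0.9, 0.3]
grip_width: 0.007
t 21.85 p [ 0.6506 -0.1749  0.0779] axes [[0.039, -0.023, 0.999], [-0.819, 0.572, 0.045], [-0.572, -0.82, 0.003]] F [ 0.4 -0.9  0.3] w 0.007 q [-0.88  0.83  0.88  1.73  0.43  0.98 -0.38]
40 d,z 0.0742 0.0757  lin [ 0.0006  0.0022 -0.0014] twist [-0.01  0.2   0.06]
50 d,z 0.0631 0.0821  lin [ 0.006  -0.0094 -0.0014] twist [-0.01  0.2   0.06]
60 d,z 0.05 0.0866  lin [ 0.0142 -0.0206 -0.0014] twist [-0.01  0.2   0.06]
70 d,z 0.0342 0.094  lin [ 0.0229 -0.0357 -0.0015] twist [-0.01  0.2   0.06]
80 d,z 0.0174 0.0985  lin [ 0.0341 -0.049  -0.0015] twist [-0.01  0.2   0.06]
90 d,z 0.0 0.1  lin [ 0.0475 -0.0602 -0.0015] twist [-0.01  0.2   0.06]
97 d,z -0.0122 0.0993  lin [ 0.0579 -0.0666 -0.0016] twist [-0.01  0.2   0.06]
```

View pics/y_scene.png

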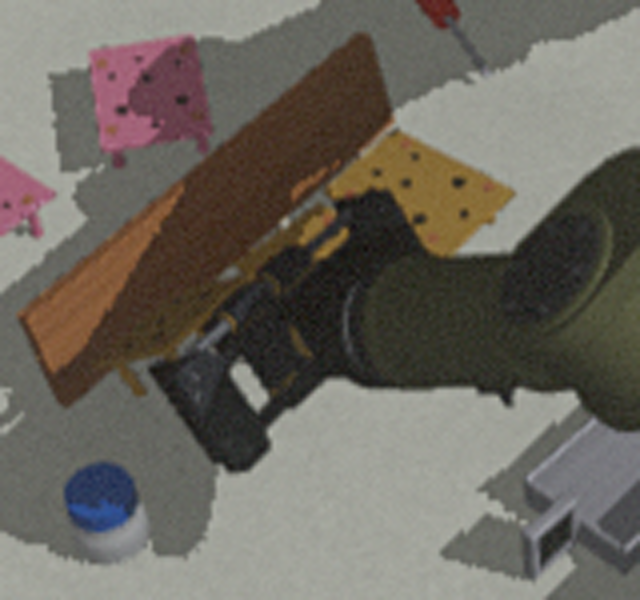

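```bash
python3 -m creep '[{"linear":[0.006,-0.0094,-0.001],"twist":[0,0,0],"fingers":1},{"linear":[0.0142,-0.0206,-0.001],"twist":[0,0,0],"fingers":1},{"linear":[0.0229,-0.0357,-0.001],"twist":[0,0,0],"fingers":1},{"linear":[0.0229,-0.0357,-0.001],"twist":[0,0,0],"fingers":1}]' 30
python3 - <<'E'
from h import *
st(); p,d,c=snap("scene","z_scene",(140,120,300,270),4);p,d,c=snap("top","z_top",(300,120,420,280),3.6)
E
python3 scoop.py .0996 35 a 70 80 90 97
```

```text
time: 22.23
position: [0.6491, -0.2174, 0.0931]
tool_rot: [-0.779, 1.418, -0.721]
ft_force: [-0.2, -0.8, -0.3]
grip_width: 0.008
t 22.23 p [ 0.6491 -0.2174  0.0931] axes [[0.033, -0.023, 0.999], [-0.821, 0.569, 0.04], [-0.57, -0.822, -0.0]] F [-0.2 -0.8 -0.3] w 0.008 q [-0.83  0.8   0.91  1.74  0.45  0.94 -0.34]
70 d,z 0.0342 0.094  lin [-0.001  -0.0014  0.0004] twist [0.07 0.08 0.07]
80 d,z 0.0174 0.0985  lin [ 0.0102 -0.0147  0.0004] twist [0.07 0.08 0.07]
90 d,z 0.0 0.1  lin [ 0.0235 -0.0259  0.0004] twist [0.07 0.08 0.07]
97 d,z -0.0122 0.0993  lin [ 0.034  -0.0323  0.0003] twist [0.07 0.08 0.07]
```

View pics/z_scene.png

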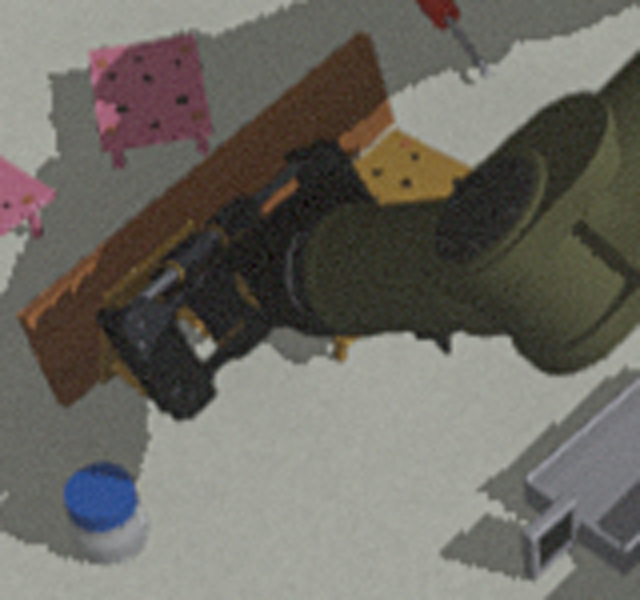

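View pics/z_top.png

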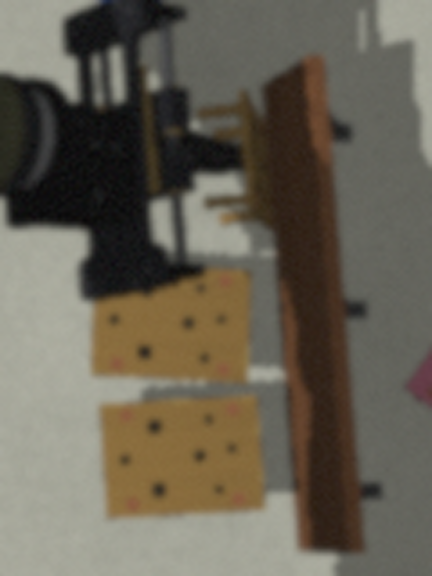

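```bash
python3 -m creep '[{"linear":[0.0102,-0.0147,0],"twist":[0,0,0],"fingers":1},{"linear":[0.0235,-0.026,0],"twist":[0,0,0],"fingers":1},{"linear":[0.031,-0.031,0],"twist":[0,0,0],"fingers":1},{"linear":[0.034,-0.032,0],"twist":[0,0,0],"fingers":1},{"linear":[0.034,-0.032,0],"twist":[0,0,0],"fingers":1},{"linear":[0.034,-0.032,0],"twist":[0,0,0],"fingers":1}]' 30
python3 - <<'E'
from h import *
st(); p,d,c=snap("scene","A_scene",(140,120,300,270),4);p,d,c=snap("top","A_top",(300,120,420,280),3.6)
E
```

```text
time: 22.83
position: [0.6531, -0.2571, 0.0964]
tool_rot: [-0.781, 1.416, -0.712]
ft_force: [-0.5, -1.0, -0.0]
grip_width: 0.003
t 22.83 p [ 0.6531 -0.2571  0.0964] axes [[0.038, -0.028, 0.999], [-0.818, 0.573, 0.047], [-0.573, -0.819, -0.001]] F [-0.5 -1.  -0. ] w 0.003 q [-0.78  0.8   0.92  1.74  0.47  0.89 -0.3 ]
```

View pics/A_top.png

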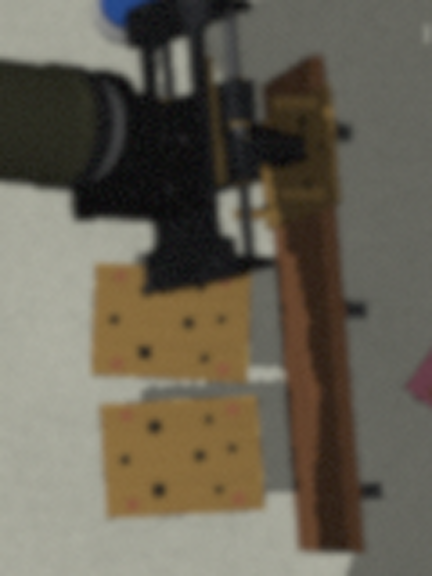

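View pics/A_scene.png

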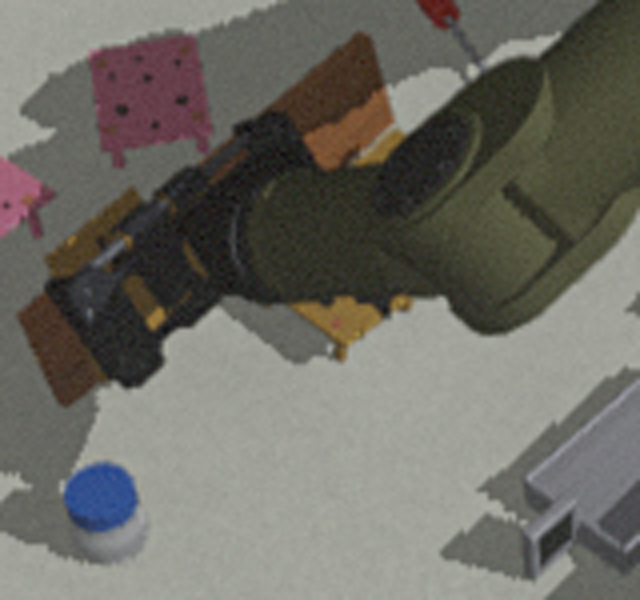

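```bash
python3 -m creep '[{"linear":[-0.008,0.006,0],"twist":[0,0,0],"fingers":1},{"linear":[-0.025,0.017,0],"twist":[0,0,0],"fingers":1},{"linear":[-0.049,0.034,0],"twist":[0,0,0],"fingers":1},{"linear":[-0.08,0.04,0],"twist":[0,0,0],"fingers":1},{"linear":[-0.11,0.035,0],"twist":[0,0,0],"fingers":1},{"linear":[-0.14,0.03,0],"twist":[0,0,0],"fingers":1}]' 30
python3 - <<'E'
from h import *
st(); p,d,c=snap("scene","B_scene",(140,120,300,270),4);
W=cloud(d,c); hsv=cv2.cvtColor(p,cv2.COLOR_RGB2HSV)
p,d,c=snap("top","B_top",(300,120,420,280),3.6)
W=cloud(d,c)
v=W-railpt(.1); s=v@TA; dd=v@N
m=(abs(s)<.038)&(dd>-.06)&(dd<.08)&(W[...,2]>.01)
q=np.c_[s[m],dd[m],W[...,2][m]]; o=np.argsort(q[:,2]); print(q[o][::12].round(3))
E
```

```text
time: 23.43
position: [0.6469, -0.1216, 0.1522]
tool_rot: [-0.784, 1.416, -0.709]
ft_force: [1.0, 0.5, 0.4]
grip_width: 0.004
t 23.43 p [ 0.6469 -0.1216  0.1522] axes [[0.04, -0.031, 0.999], [-0.818, 0.573, 0.051], [-0.573, -0.819, -0.002]] F [1.  0.5 0.4] w 0.004 q [-0.97  0.72  0.92  1.68  0.44  1.14 -0.33]
[[-0.009  0.001  0.01 ]
 [ 0.012  0.     0.012]
 [-0.005  0.001  0.014]
 [ 0.021  0.002  0.017]
 [ 0.028 -0.     0.02 ]
 [-0.03   0.005  0.021]
 [ 0.007  0.003  0.022]
 [ 0.02   0.003  0.023]
 [-0.035  0.004  0.024]
 [-0.009  0.003  0.025]
 [-0.025  0.005  0.025]
 [ 0.037 -0.027  0.026]
 [-0.032 -0.017  0.027]
 [ 0.029  0.006  0.027]
 [ 0.005  0.006  0.029]
 [ 0.01   0.006  0.033]
 [-0.009  0.007  0.034]
 [ 0.027  0.006  0.036]
 [ 0.019  0.008  0.038]
 [-0.013  0.007  0.041]
 [-0.036  0.007  0.044]
 [ 0.009  0.008  0.046]
 [ 0.006  0.01   0.048]
 [-0.038  0.01   0.051]
 [ 0.008  0.008  0.054]
 [ 0.033  0.007  0.056]
 [ 0.019  0.011  0.059]
 [ 0.011  0.012  0.061]
 [-0.037  0.013  0.063]
 [ 0.02   0.012  0.065]
 [ 0.004  0.015  0.069]
 [ 0.014  0.015  0.07 ]
 [-0.009  0.015  0.073]
 [-0.013  0.016  0.076]
 [-0.013  0.013  0.078]
 [-0.003  0.016  0.08 ]
 [-0.036  0.018  0.084]
 [ 0.013  0.019  0.086]
 [-0.023  0.018  0.088]
 [ 0.009  0.019  0.091]
 [ 0.028  0.018  0.092]
 [ 0.001  0.021  0.093]
 [-0.002  0.02   0.094]
 [ 0.023  0.02   0.095]
 [ 0.029  0.003  0.095]
 [-0.026  0.018  0.096]
 [-0.029  0.01   0.097]
 [-0.033 -0.005  0.098]
 [-0.031  0.007  0.098]
 [ 0.036 -0.004  0.099]
 [-0.03   0.019  0.099]
 [ 0.032  0.005  0.1  ]
 [ 0.034  0.019  0.101]
 [-0.018  0.021  0.103]
 [-0.021  0.021  0.104]
 [-0.007  0.022  0.105]
 [-0.007  0.024  0.106]
 [-0.029  0.024  0.107]
 [ 0.024  0.024  0.108]
 [-0.029  0.022  0.109]
 [ 0.014  0.025  0.111]]
```

View pics/B_scene.png

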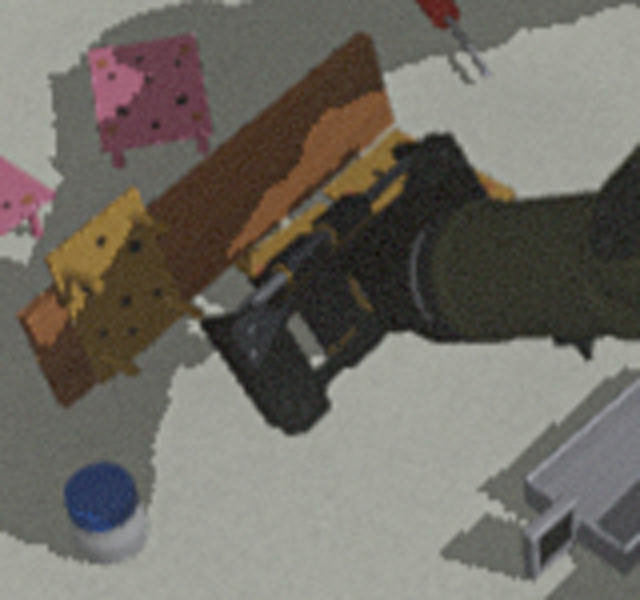

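View pics/B_top.png

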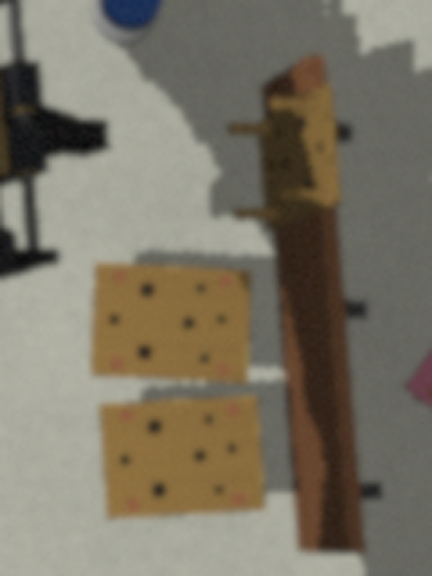

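```bash
cat > face.py <<'E'
from h import *
import sys
s=float(sys.argv[1]); Rm=tdir(35)
for a in sys.argv[2:]:
    d,z=map(float,a.split(",")); e=railpt(s)-N*d+UP*z; print(a,end=" "); to(e-Rm.apply([.011,0,0]),Rm)
E
python3 - <<'E'
from h import *
p,d,c=snap("top","C_top"); W=cloud(d,c); z=W[...,2]; hsv=cv2.cvtColor(p,cv2.COLOR_RGB2HSV)
m=((z>.027)&(z<.043)&(hsv[...,1]>90)&(W[...,1]>-.26)&(W[...,1]<-.1)).astype(np.uint8)
n,L,S,_=cv2.connectedComponentsWithStats(m)
for i in range(1,n):
    if S[i,4]>300:
        r=cv2.minAreaRect(W[L==i][:,:2].astype(np.float32)); P=np.array([*r[0],0]); v=P-railpt(0); print(P.round(4),"s",(v@TA).round(4),"dist",(-v@N).round(4),r[2])
E
python3 face.py -.0047 .165,.08 .155,.0325 .104,.0325
```

```text
[ 0.5451 -0.1871  0.    ] s -0.0046 dist 0.0792 87.77351379394531
[ 0.4522 -0.1925  0.    ] s -0.0976 dist 0.0776 2.3627657890319824
.165,.08 lin [ 0.0103  0.0743 -0.1067] twist [ 0.27  0.63 -0.11]
.155,.0325 lin [ 0.0458  0.1074 -0.1069] twist [ 0.27  0.63 -0.11]
.104,.0325 lin [ 0.0875  0.0781 -0.1075] twist [ 0.27  0.63 -0.11]
```

```bash
python3 -m creep '[{"linear":[0,0.005,-0.036],"twist":[0,0,0],"fingers":1},{"linear":[0,0.02,-0.072],"twist":[0,0,0],"fingers":1},{"linear":[0.005,0.05,-0.107],"twist":[0,0,0],"fingers":1},{"linear":[0.01,0.074,-0.107],"twist":[0,0,0],"fingers":1},{"linear":[0.01,0.074,-0.107],"twist":[0,0,0],"fingers":1}]' 30
python3 - <<'E'
from h import *
st(); p,d,c=snap("scene","D_scene",(60,60,460,360),2); W=cloud(d,c)
p,d,c=snap("top","D_top",(60,110,400,330),2.3); W2=cloud(d,c)
hsv=cv2.cvtColor(p,cv2.COLOR_RGB2HSV)
q=W2[(W2[...,2]>.15)&(W2[...,0]>.35)]
for lo in np.arange(-.05,.35,.03):
    a=q[(q[:,1]>lo)&(q[:,1]<lo+.03)]
    if len(a)>5: print(lo.round(2),"top zmax %.3f x %.3f..%.3f"%(np.percentile(a[:,2],98),*np.percentile(a[:,0],[1,99])))
E
python3 face.py -.0047 .155,.0325 .104,.0325
```

```text
time: 24.0
position: [0.5343, -0.0944, 0.0813]
tool_rot: [-0.786, 1.422, -0.708]
ft_force: [-0.4, -0.2, -0.6]
grip_width: 0.004
t 24.0 p [ 0.5343 -0.0944  0.0813] axes [[0.036, -0.036, 0.999], [-0.818, 0.572, 0.05], [-0.573, -0.819, -0.009]] F [-0.4 -0.2 -0.6] w 0.004 q [-1.16  0.68  0.92  1.96  0.46  1.06 -0.53]
-0.05 top zmax 0.181 x 0.443..1.014
-0.02 top zmax 0.203 x 0.483..1.013
0.01 top zmax 0.220 x 0.481..1.013
0.04 top zmax 0.240 x 0.485..1.014
0.07 top zmax 0.262 x 0.493..1.015
0.1 top zmax 0.283 x 0.491..1.015
0.13 top zmax 0.343 x 0.485..1.013
0.16 top zmax 0.448 x 0.353..1.010
0.19 top zmax 0.480 x 0.352..1.010
0.22 top zmax 0.485 x 0.351..1.017
0.25 top zmax 0.474 x 0.351..1.019
.155,.0325 lin [0.0319 0.0359 0.0027] twist [0.31 0.24 0.16]
.104,.0325 lin [0.0737 0.0067 0.0024] twist [0.31 0.24 0.16]
```

View pics/D_scene.png

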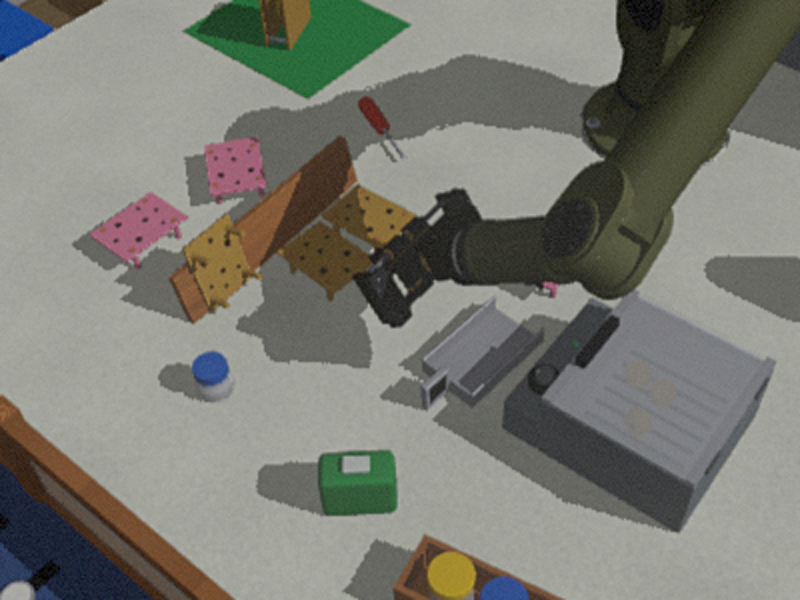

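View pics/D_top.png

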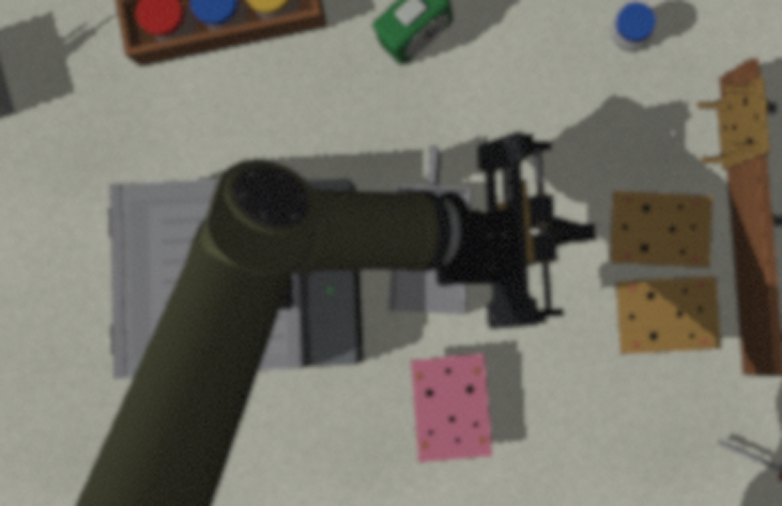

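```bash
python3 -m creep '[{"linear":[0.016,0.018,0.002],"twist":[0,0,0],"fingers":1},{"linear":[0.032,0.036,0.002],"twist":[0,0,0],"fingers":1},{"linear":[0.042,0.029,0.002],"twist":[0,0,0],"fingers":1},{"linear":[0.052,0.022,0.002],"twist":[0,0,0],"fingers":1},{"linear":[0.062,0.015,0.002],"twist":[0,0,0],"fingers":1},{"linear":[0.070,0.009,0.002],"twist":[0,0,0],"fingers":1},{"linear":[0.0737,0.0067,0.002],"twist":[0,0,0],"fingers":1},{"linear":[0.0737,0.0067,0.002],"twist":[0,0,0],"fingers":1}]' 30
cat > chk.py <<'E'
from h import *
import sys
s0=float(sys.argv[1])
st(); p,d,c=snap("top",sys.argv[2],(300,120,420,280),3.6); W=cloud(d,c)
z=W[...,2]; hsv=cv2.cvtColor(p,cv2.COLOR_RGB2HSV); v=W-railpt(0); s=v@TA; dd=-v@N
m=(z>.028)&(z<.042)&(hsv[...,1]>90)&(abs(s-s0)<.05)&(dd<.15)&(dd>-.015)
print("s",np.percentile(s[m],[1,99]).round(4),"d",np.percentile(dd[m],[1,99]).round(4))
E
python3 chk.py -.005 E_top
```

```text
time: 24.77
position: [0.5431, -0.1547, 0.04]
tool_rot: [-0.779, 1.416, -0.715]
ft_force: [0.3, -0.2, 1.1]
grip_width: 0.004
t 24.77 p [ 0.5431 -0.1547  0.04  ] axes [[0.037, -0.025, 0.999], [-0.819, 0.572, 0.045], [-0.573, -0.82, 0.001]] F [ 0.3 -0.2  1.1] w 0.004 q [-1.05  0.76  0.91  1.99  0.47  0.91 -0.53]
s [-0.044   0.0365] d [-0.0127  0.0988]
```

View pics/E_top.png

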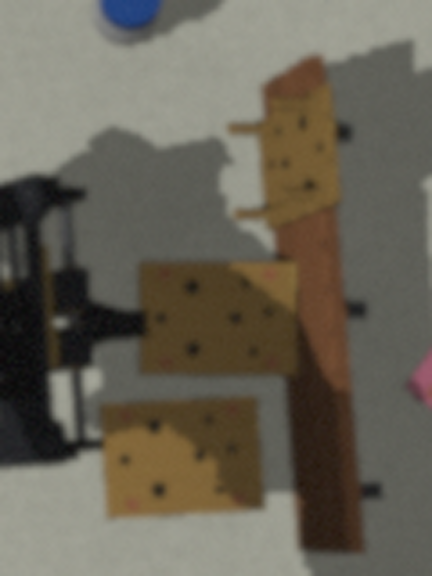

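```bash
python3 scoop.py -.004 35 c .118,.032 .118,.0215 .0925,.0215
```

```text
.118,.032 d,z 0.118 0.032  lin [-0.0112  0.0187  0.0012] twist [0.1  0.2  0.03]
.118,.0215 d,z 0.118 0.0215  lin [-0.0051  0.0273  0.0012] twist [0.1  0.2  0.03]
.0925,.0215 d,z 0.0925 0.0215  lin [0.0158 0.0127 0.0011] twist [0.1  0.2  0.03]
```

```bash
python3 -m creep '[{"linear":[-0.012,0.008,0.001],"twist":[0,0,0],"fingers":1},{"linear":[-0.0112,0.0187,0.001],"twist":[0,0,0],"fingers":1},{"linear":[-0.005,0.0273,0.001],"twist":[0,0,0],"fingers":1},{"linear":[-0.005,0.0273,0.001],"twist":[0,0,0],"fingers":1},{"linear":[0.005,0.02,0.001],"twist":[0,0,0],"fingers":1},{"linear":[0.0158,0.0127,0.001],"twist":[0,0,0],"fingers":1},{"linear":[0.0158,0.0127,0.001],"twist":[0,0,0],"fingers":1},{"linear":[0.0158,0.0127,0.001],"twist":[0,0,0],"fingers":1}]' 30
python3 chk.py -.005 F_top
python3 scoop.py -.004 35 a 0 10 20 30 40 50 60
```

```text
time: 25.48
position: [0.5432, -0.1606, 0.0194]
tool_rot: [-0.779, 1.417, -0.716]
ft_force: [-0.0, 0.3, 0.9]
grip_width: 0.004
t 25.48 p [ 0.5432 -0.1606  0.0194] axes [[0.035, -0.026, 0.999], [-0.819, 0.572, 0.044], [-0.572, -0.82, -0.001]] F [-0.   0.3  0.9] w 0.004 q [-1.03  0.8   0.89  1.99  0.45  0.87 -0.55]
s [-0.0442  0.035 ] d [-0.0126  0.0996]
0 d,z 0.0936 0.03  lin [-0.0064 -0.0067  0.0007] twist [0.13 0.14 0.06]
10 d,z 0.0929 0.0438  lin [-0.0136 -0.0185  0.0007] twist [0.13 0.14 0.06]
20 d,z 0.0893 0.0562  lin [-0.0178 -0.0307  0.0006] twist [0.13 0.14 0.06]
30 d,z 0.083 0.067  lin [-0.0188 -0.0431  0.0006] twist [0.13 0.14 0.06]
40 d,z 0.0742 0.0757  lin [-0.0166 -0.0553  0.0006] twist [0.13 0.14 0.06]
50 d,z 0.0631 0.0821  lin [-0.0112 -0.0669  0.0005] twist [0.13 0.14 0.06]
60 d,z 0.05 0.0866  lin [-0.003  -0.0781  0.0005] twist [0.13 0.14 0.06]
```

View pics/F_top.png

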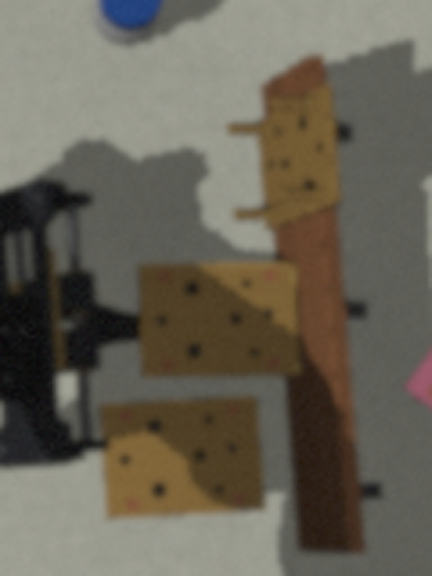

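```bash
python3 -m creep '[{"linear":[-0.0064,-0.0067,0],"twist":[0,0,0],"fingers":1},{"linear":[-0.0136,-0.0185,0],"twist":[0,0,0],"fingers":1},{"linear":[-0.0178,-0.0307,0],"twist":[0,0,0],"fingers":1},{"linear":[-0.0188,-0.043,0],"twist":[0,0,0],"fingers":1},{"linear":[-0.0166,-0.0553,0],"twist":[0,0,0],"fingers":1},{"linear":[-0.0112,-0.067,0],"twist":[0,0,0],"fingers":1},{"linear":[-0.003,-0.078,0],"twist":[0,0,0],"fingers":1},{"linear":[-0.003,-0.078,0],"twist":[0,0,0],"fingers":1}]' 30
python3 chk.py -.005 G_top
python3 scoop.py -.004 35 a 60 70 80 90 97
```

```text
time: 26.2
position: [0.545, -0.2048, 0.0866]
tool_rot: [-0.778, 1.417, -0.718]
ft_force: [0.2, -1.2, -0.1]
grip_width: 0.005
t 26.2 p [ 0.545  -0.2048  0.0866] axes [[0.035, -0.024, 0.999], [-0.82, 0.571, 0.042], [-0.572, -0.82, 0.0]] F [ 0.2 -1.2 -0.1] w 0.005 q [-1.03  0.68  0.99  2.    0.53  0.9  -0.46]
s [-0.0536  0.0431] d [-0.014   0.0139]
60 d,z 0.05 0.0866  lin [-0.001   0.0012  0.0012] twist [0.04 0.05 0.09]
70 d,z 0.0342 0.094  lin [ 0.0078 -0.0139  0.0012] twist [0.04 0.05 0.09]
80 d,z 0.0174 0.0985  lin [ 0.019  -0.0272  0.0012] twist [0.04 0.05 0.09]
90 d,z 0.0 0.1  lin [ 0.0323 -0.0384  0.0012] twist [0.04 0.05 0.09]
97 d,z -0.0122 0.0993  lin [ 0.0428 -0.0447  0.0012] twist [0.04 0.05 0.09]
```

View pics/G_top.png

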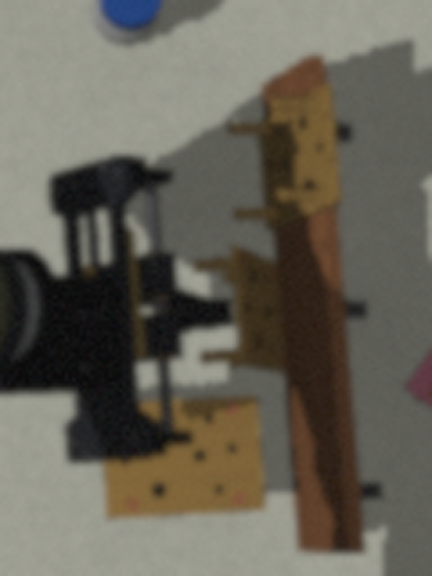

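Good; finish the tip.

```bash
python3 -m creep '[{"linear":[0.0078,-0.014,0],"twist":[0,0,0],"fingers":1},{"linear":[0.019,-0.027,0],"twist":[0,0,0],"fingers":1},{"linear":[0.032,-0.038,0],"twist":[0,0,0],"fingers":1},{"linear":[0.039,-0.043,0],"twist":[0,0,0],"fingers":1},{"linear":[0.043,-0.0447,0],"twist":[0,0,0],"fingers":1},{"linear":[0.043,-0.0447,0],"twist":[0,0,0],"fingers":1},{"linear":[0.043,-0.0447,0],"twist":[0,0,0],"fingers":1}]' 30
python3 -m creep '[{"linear":[-0.008,0.006,0],"twist":[0,0,0],"fingers":1},{"linear":[-0.025,0.017,0],"twist":[0,0,0],"fingers":1},{"linear":[-0.049,0.034,0],"twist":[0,0,0],"fingers":1},{"linear":[-0.08,0.04,0],"twist":[0,0,0],"fingers":1},{"linear":[-0.11,0.035,0],"twist":[0,0,0],"fingers":1},{"linear":[-0.14,0.03,0],"twist":[0,0,0],"fingers":1}]' 30
python3 chk.py -.1 H_top
python3 face.py -.098 .165,.08 .155,.0325 .104,.0325
```

```text
time: 26.83
position: [0.5493, -0.2612, 0.0964]
tool_rot: [-0.781, 1.416, -0.712]
ft_force: [-0.4, -0.0, 0.4]
grip_width: 0.001
time: 27.33
position: [0.5431, -0.1258, 0.1523]
tool_rot: [-0.784, 1.416, -0.709]
ft_force: [1.0, 0.3, -1.4]
grip_width: 0.006
t 27.33 p [ 0.5431 -0.1258  0.1523] axes [[0.041, -0.031, 0.999], [-0.819, 0.572, 0.051], [-0.573, -0.82, -0.002]] F [ 1.   0.3 -1.4] w 0.006 q [-1.19  0.57  1.02  1.95  0.53  1.11 -0.44]
s [-0.1373 -0.0594] d [-0.0128  0.1308]
.165,.08 lin [ 0.0145  0.0738 -0.0976] twist [ 0.37  0.82 -0.11]
.155,.0325 lin [ 0.05    0.1069 -0.0979] twist [ 0.37  0.82 -0.11]
.104,.0325 lin [ 0.0917  0.0776 -0.0987] twist [ 0.37  0.82 -0.11]
```

View pics/H_top.png

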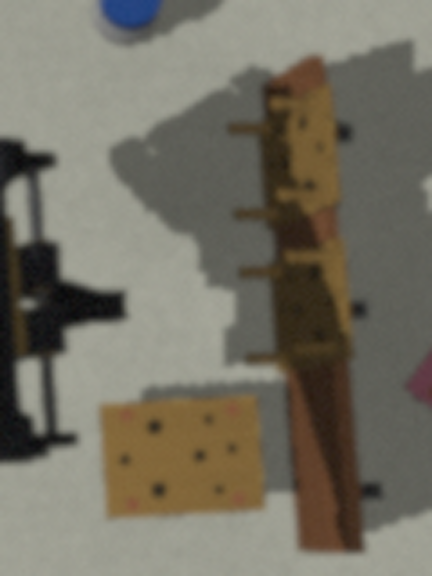

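```bash
python3 -m creep '[{"linear":[0,0.005,-0.033],"twist":[0,0,0],"fingers":1},{"linear":[0,0.02,-0.066],"twist":[0,0,0],"fingers":1},{"linear":[0.005,0.05,-0.098],"twist":[0,0,0],"fingers":1},{"linear":[0.0145,0.074,-0.098],"twist":[0,0,0],"fingers":1},{"linear":[0.0145,0.074,-0.098],"twist":[0,0,0],"fingers":1}]' 30
python3 chk.py -.098 I_top
python3 face.py -.098 .155,.0325 .104,.0325
```

```text
time: 27.8
position: [0.4414, -0.1007, 0.08]
tool_rot: [-0.788, 1.418, -0.706]
ft_force: [0.2, -0.2, 0.4]
grip_width: 0.007
t 27.8 p [ 0.4414 -0.1007  0.08  ] axes [[0.041, -0.036, 0.999], [-0.819, 0.572, 0.054], [-0.573, -0.82, -0.006]] F [ 0.2 -0.2  0.4] w 0.007 q [-1.36  0.55  1.01  2.18  0.51  1.05 -0.64]
s [-0.1366 -0.0599] d [-0.0128  0.1306]
.155,.0325 lin [0.0287 0.0335 0.0048] twist [0.52 0.37 0.16]
.104,.0325 lin [0.0706 0.0044 0.0043] twist [0.52 0.37 0.16]
```

```bash
python3 -m creep '[{"linear":[0.015,0.018,0.003],"twist":[0,0,0],"fingers":1},{"linear":[0.029,0.0335,0.004],"twist":[0,0,0],"fingers":1},{"linear":[0.039,0.0265,0.004],"twist":[0,0,0],"fingers":1},{"linear":[0.049,0.0195,0.004],"twist":[0,0,0],"fingers":1},{"linear":[0.059,0.0125,0.004],"twist":[0,0,0],"fingers":1},{"linear":[0.067,0.007,0.004],"twist":[0,0,0],"fingers":1},{"linear":[0.0706,0.0044,0.004],"twist":[0,0,0],"fingers":1},{"linear":[0.0706,0.0044,0.004],"twist":[0,0,0],"fingers":1}]' 30
python3 chk.py -.098 J_top
python3 scoop.py -.098 35 c .118,.032 .118,.0215 .0925,.0215
```

```text
time: 28.52
position: [0.45, -0.1603, 0.0403]
tool_rot: [-0.779, 1.416, -0.715]
ft_force: [-0.1, -0.2, 0.1]
grip_width: 0.005
t 28.52 p [ 0.45   -0.1603  0.0403] axes [[0.037, -0.025, 0.999], [-0.819, 0.573, 0.045], [-0.573, -0.819, 0.0]] F [-0.1 -0.2  0.1] w 0.005 q [-1.22  0.65  0.98  2.21  0.52  0.87 -0.64]
s [-0.138  -0.0615] d [-0.0127  0.0975]
.118,.032 d,z 0.118 0.032  lin [-0.0125  0.0202  0.0005] twist [0.11 0.17 0.02]
.118,.0215 d,z 0.118 0.0215  lin [-0.0064  0.0288  0.0005] twist [0.11 0.17 0.02]
.0925,.0215 d,z 0.0925 0.0215  lin [0.0144 0.0142 0.0004] twist [0.11 0.17 0.02]
```

View pics/J_top.png

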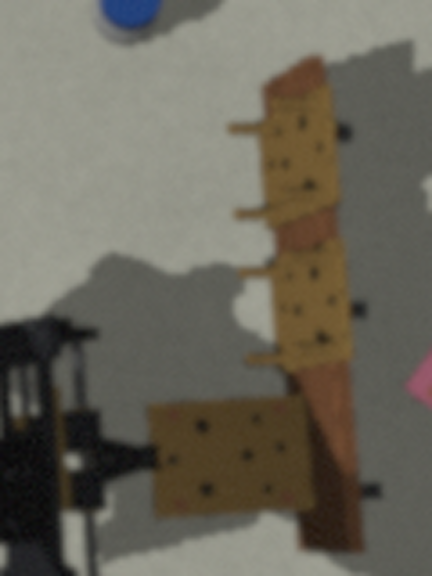

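```bash
python3 -m creep '[{"linear":[-0.012,0.008,0],"twist":[0,0,0],"fingers":1},{"linear":[-0.0125,0.02,0],"twist":[0,0,0],"fingers":1},{"linear":[-0.0064,0.0285,0],"twist":[0,0,0],"fingers":1},{"linear":[-0.0064,0.0285,0],"twist":[0,0,0],"fingers":1},{"linear":[0.004,0.021,0],"twist":[0,0,0],"fingers":1},{"linear":[0.0144,0.014,0],"twist":[0,0,0],"fingers":1},{"linear":[0.0144,0.014,0],"twist":[0,0,0],"fingers":1},{"linear":[0.0144,0.014,0],"twist":[0,0,0],"fingers":1}]' 30
python3 chk.py -.098 K_top
python3 scoop.py -.098 35 a 0 10 20 30 40 50 60
```

```text
time: 29.23
position: [0.4494, -0.1645, 0.02]
tool_rot: [-0.779, 1.417, -0.716]
ft_force: [-0.0, 0.1, -0.2]
grip_width: 0.002
t 29.23 p [ 0.4494 -0.1645  0.02  ] axes [[0.036, -0.026, 0.999], [-0.819, 0.572, 0.044], [-0.572, -0.82, -0.001]] F [-0.   0.1 -0.2] w 0.002 q [-1.19  0.7   0.95  2.21  0.51  0.83 -0.66]
s [-0.139  -0.0612] d [-0.0127  0.0979]
0 d,z 0.0936 0.03  lin [-0.0062 -0.0062  0.0008] twist [0.12 0.14 0.06]
10 d,z 0.0929 0.0438  lin [-0.0134 -0.018   0.0008] twist [0.12 0.14 0.06]
20 d,z 0.0893 0.0562  lin [-0.0176 -0.0302  0.0007] twist [0.12 0.14 0.06]
30 d,z 0.083 0.067  lin [-0.0186 -0.0426  0.0007] twist [0.12 0.14 0.06]
40 d,z 0.0742 0.0757  lin [-0.0164 -0.0548  0.0007] twist [0.12 0.14 0.06]
50 d,z 0.0631 0.0821  lin [-0.011  -0.0664  0.0006] twist [0.12 0.14 0.06]
60 d,z 0.05 0.0866  lin [-0.0028 -0.0776  0.0006] twist [0.12 0.14 0.06]
```

```bash
python3 -m creep '[{"linear":[-0.0062,-0.0062,0],"twist":[0,0,0],"fingers":1},{"linear":[-0.0134,-0.018,0],"twist":[0,0,0],"fingers":1},{"linear":[-0.0176,-0.030,0],"twist":[0,0,0],"fingers":1},{"linear":[-0.0186,-0.0426,0],"twist":[0,0,0],"fingers":1},{"linear":[-0.0164,-0.055,0],"twist":[0,0,0],"fingers":1},{"linear":[-0.011,-0.0664,0],"twist":[0,0,0],"fingers":1},{"linear":[-0.003,-0.0776,0],"twist":[0,0,0],"fingers":1},{"linear":[-0.003,-0.0776,0],"twist":[0,0,0],"fingers":1}]' 30
python3 chk.py -.098 L_top
python3 scoop.py -.098 35 a 60 70 80 90 97
```

```text
time: 29.95
position: [0.4511, -0.2076, 0.0861]
tool_rot: [-0.778, 1.417, -0.717]
ft_force: [-0.8, -0.2, 0.0]
grip_width: 0.004
t 29.95 p [ 0.4511 -0.2076  0.0861] axes [[0.035, -0.025, 0.999], [-0.819, 0.572, 0.043], [-0.572, -0.82, -0.0]] F [-0.8 -0.2  0. ] w 0.004 q [-1.23  0.55  1.1   2.23  0.62  0.88 -0.57]
s [-0.1471 -0.0508] d [-0.014  0.015]
60 d,z 0.05 0.0866  lin [-0.0004  0.0005  0.0011] twist [0.08 0.07 0.05]
70 d,z 0.0342 0.094  lin [ 0.0083 -0.0145  0.0011] twist [0.08 0.07 0.05]
80 d,z 0.0174 0.0985  lin [ 0.0196 -0.0279  0.0011] twist [0.08 0.07 0.05]
90 d,z 0.0 0.1  lin [ 0.0329 -0.0391  0.0011] twist [0.08 0.07 0.05]
97 d,z -0.0122 0.0993  lin [ 0.0433 -0.0455  0.001 ] twist [0.08 0.07 0.05]
```

View pics/L_top.png

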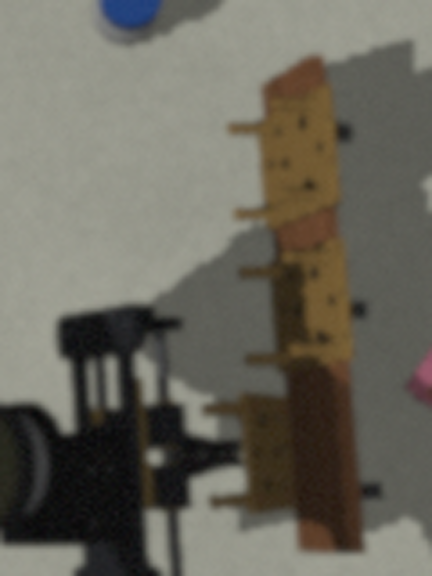

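```bash
python3 -m creep '[{"linear":[0.0083,-0.0145,0],"twist":[0,0,0],"fingers":1},{"linear":[0.0196,-0.028,0],"twist":[0,0,0],"fingers":1},{"linear":[0.033,-0.039,0],"twist":[0,0,0],"fingers":1},{"linear":[0.039,-0.043,0],"twist":[0,0,0],"fingers":1},{"linear":[0.043,-0.0455,0],"twist":[0,0,0],"fingers":1},{"linear":[0.043,-0.0455,0],"twist":[0,0,0],"fingers":1},{"linear":[0.043,-0.0455,0],"twist":[0,0,0],"fingers":1}]' 30
python3 -m creep '[{"linear":[-0.008,0.006,0],"twist":[0,0,0],"fingers":1},{"linear":[-0.025,0.017,0],"twist":[0,0,0],"fingers":1},{"linear":[-0.049,0.034,0],"twist":[0,0,0],"fingers":1},{"linear":[-0.08,0.04,0],"twist":[0,0,0],"fingers":1},{"linear":[-0.11,0.02,0],"twist":[0,0,0],"fingers":1},{"linear":[-0.14,0.0,0],"twist":[0,0,0],"fingers":1},{"linear":[-0.16,-0.02,0],"twist":[0,0,0],"fingers":1}]' 30
python3 - <<'E'
from h import *
st(); p,d,c=snap("top","M_top",(60,110,460,330),2)
W=cloud(d,c); print([x for x in nets.place_of("top","tray_grip")],nets.place_of("top","lid_edge"))
v=W-railpt(0); s=v@TA; dd=v@N; z=W[...,2]; hsv=cv2.cvtColor(p,cv2.COLOR_RGB2HSV)
for s0 in (.1,-.004,-.098):
    m=(abs(s-s0)<.025)&(dd>-.003)&(dd<.06)&(z>.02)&(z<.1)&(hsv[...,1]>60)
    k=np.polyfit(z[m],dd[m],1); print(s0,m.sum(),"lean",np.arctan(k[0]).round(3),"foot d",k[1].round(4),"zmax",np.nanmax(z[(abs(s-s0)<.025)&(dd>-.003)&(dd<.06)]).round(3))
snap("scene","M_scene",(60,60,460,360),2)
for n in ("jar","alarm_clock","screwdriver"): print(n,nets.place_of("top",n)[:1])
E
```

```text
time: 30.58
position: [0.4553, -0.2658, 0.0974]
tool_rot: [-0.781, 1.416, -0.712]
ft_force: [-0.5, 0.7, 0.8]
grip_width: 0.004
time: 31.17
position: [0.451, -0.1427, 0.2076]
tool_rot: [-0.785, 1.412, -0.709]
ft_force: [0.8, 1.2, 0.5]
grip_width: 0.008
t 31.17 p [ 0.451  -0.1427  0.2076] axes [[0.043, -0.03, 0.999], [-0.819, 0.571, 0.053], [-0.572, -0.82, 0.0]] F [0.8 1.2 0.5] w 0.008 q [-1.5   0.19  1.21  2.14  0.78  1.32 -0.59]
[{'centre': [0.6201, 0.0579, 0.0316], 'conf': 0.59}] [{'centre': [0.4999, 0.1961, 0.1045], 'conf': 0.87}, {'centre': [0.6571, -0.2765, 0.0548], 'conf': 0.32}]
0.1 266 lean 0.213 foot d -0.0015 zmax 0.112
-0.004 288 lean 0.198 foot d 0.0 zmax 0.112
-0.098 314 lean 0.213 foot d -0.0015 zmax 0.111
jar [{'centre': [0.7702, -0.164, -0.0008], 'conf': 0.56}]
alarm_clock [{'centre': [0.7854, 0.0812, 0.0011], 'conf': 0.85}]
screwdriver [{'centre': [0.2832, -0.3159, -0.0012], 'conf': 0.75}]
```

View pics/M_top.png

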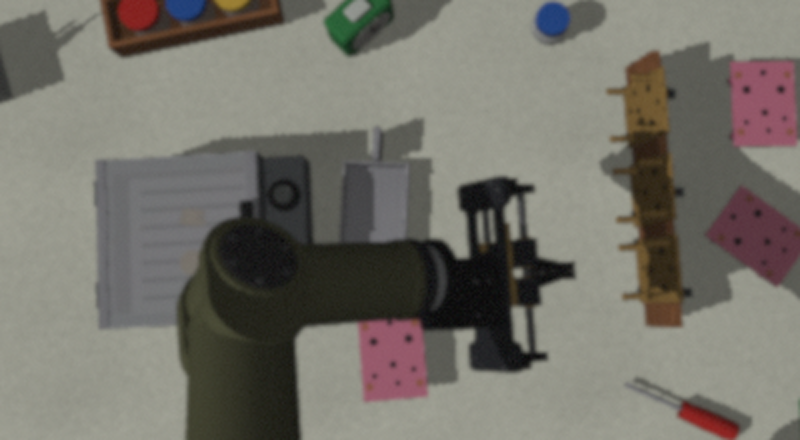

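View pics/M_scene.png

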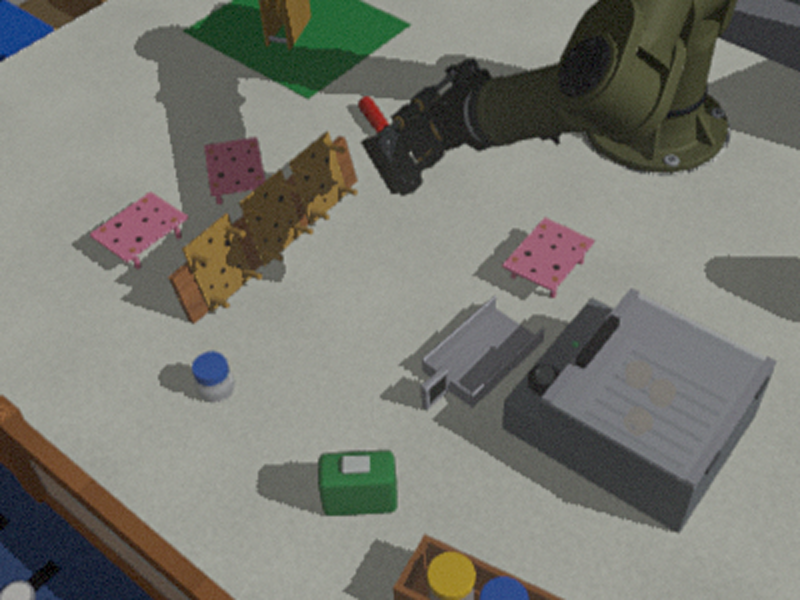

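```bash
python3 - <<'E'
from h import *
for cam in ("scene","top"):
    p,d,c=snap(cam,"N_"+cam); W=cloud(d,c); z=W[...,2]
    m=(abs(z-.105)<.012)&(W[...,0]>.41)&(W[...,0]<.58)&(W[...,1]>.23)&(W[...,1]<.37)
    if m.sum()>100:
        q=W[m]; k=np.linalg.lstsq(np.c_[q[:,:2],np.ones(len(q))],q[:,2],rcond=None)[0]; print(cam,"lid slopes",k.round(4),np.median(q[:,2]))
    m=(z>-.004)&(z<.012)&(W[...,0]>.47)&(W[...,0]<.585)&(W[...,1]>.045)&(W[...,1]<.09)
    q=W[m]; print(len(q)); k=np.linalg.lstsq(np.c_[q[:,:2],np.ones(len(q))],q[:,2],rcond=None)[0]; print(cam,"tray floor",k.round(4),np.median(q[:,2]).round(4))
    m=(z>.03)&(z<.07)&(W[...,0]>.59)&(W[...,0]<.66)&(W[...,1]>.03)&(W[...,1]<.1); print("grip top",np.percentile(z[m],[50,95]).round(4))
st()
E
```

```text
scene lid slopes [-0.002   0.0009  0.1096] 0.10886071449708479
601
scene tray floor [0.0053 0.0011 0.0011] 0.004
grip top [0.0462 0.0507]
top lid slopes [ 0.002  -0.0015  0.1061] 0.10671138448332984
575
top tray floor [-0.002  -0.0012  0.0034] 0.0022
grip top [0.047  0.0503]
t 31.62 p [ 0.4491 -0.1465  0.2053] axes [[0.037, -0.029, 0.999], [-0.82, 0.57, 0.047], [-0.571, -0.821, -0.002]] F [-0.7 -0.5  0.9] w 0.002 q [-1.5   0.2   1.21  2.14  0.78  1.31 -0.58]
```

The lid is shut, the tray is level on the bench, and all three plates are standing against the rail. The arm is clear of everything, so I am handing in.

```bash
python3 - <<'E'
from bench import job
print(job.close_job())
E
```

```text
the job is handed in; nothing more can be done
None
```

The job is finished and handed in at about 32 s of the 210 s allowed; no verdict came back.

- **Barrels and tray:** I tipped the tray 60° over the dryer well. The picture showed all three barrels on the well floor. I then set the empty tray back on the bench, and its floor measured level to within 0.006 rad.
- **Lid and button:** I pushed the lid shut, and the depth fit shows it flat. Only then did I press the start button. The first two pushes went only about 4 mm down. The third reached the stop, about 6 mm down at 25 N. I did not measure the button's return, but nothing touches it now.
- **Plates:** I slid each of the three brass plates to the rail, hooked its far edge and tipped it up. All three lean 0.20–0.21 rad with their feet at the rail and their pillars facing away from it. The pink look-alikes were left alone.
- **Bystanders:** the jar, alarm clock and screwdriver read within about 3 mm of where they started.

One slip on the way: the first grasp of the tray lifted off before the fingers had closed, so I repeated it. No final check failed or disagreed with the others.

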